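# Bring the vacuum support up under the board and switch it on

## Robot

A 6-joint arm with a two-finger parallel gripper is mounted at the origin on the work surface; the furniture and walls round the work are solid. World frame = base frame: x ahead of the robot, y to its left, z up, the work surface at z = 0. Lengths are in m, angles in rad, forces in N, time in s.
With the tool pointing down it reaches from about 0.3 to 0.95 m from the base axis. Payload 3.1 kg.
Tool frame: the origin (TCP) lies midway between the tips of the shut fingers; the grasp point (between the pads) lies env.grasp_offset behind it (env.grasp_offset is the distance from the TCP to the grasp point, in m); z points along the fingers, y is the direction in which the jaws open and shut (so a half turn about z gives the same grasp; the last joint's range is limited). The gripper opens to 85 mm and grips with 20 to 120 N. Pads are 22 mm wide; open, the fingers measure 114 mm over their backs; the gripper's body (76 mm by 85 mm) begins 54 mm behind the grasp point. The pads swing forward as they close: fully open they stand 13 mm farther back than shut.
Start: joints at [-1.386, 0.308, 1.634, -0, 1.2, -0.07], TCP at [0.158, -0.605, 0.231] pointing down, gripper open.
Joint ranges: [-3.06, 3.06], [-0.79, 1.96], [0.05, 2.63], [-1.19, 4.34], [0.05, 2.64], [-2.94, 2.94]. Speed limits (rad/s): [2.79, 2.79, 3.14, 3.14, 3.14, 3.14].

## Interface

Orientations are given as a unit quaternion [x, y, z, w].
In Python, from station import env gives the robot as it stands.
- The arm moves only by the tool arm_command, never from a script. Its argument "commands" is a list of rows, each a list of 5 numbers: the opening, from 0 (shut) to 1 (fully open), then the shift along the tool's x, y, z in cm, then the turn about the tool's z in rad. A call has exactly 5 rows; each row is the pose to reach, as a shift and turn from the pose measured when the call began, along the tool's axes at that moment; what a row does not reach only later rows make up. A row lasts 1/12 s, in which the tool goes at most 41.7 mm and 7.16 degrees, less where a joint would pass 70% of its speed; a pose out of reach is approached as far as the arm can. A call with a gripper value outside its range is refused whole. The fingers move at their own pace and stop on an object; "newtons" is the grip in N (left out, the last holds). Time passes only in rows, so rows that repeat a pose let the fingers close, or fill a call up. It gives the time, the measured TCP pose, the force and the opening at its end, in the units of the state.
- env.get_obs(): the state, without advancing time (a new reading comes with each control period).
- env.capture(name): name is "scene" or "side" or "wrist"; returns a dict with "color" (384x512x3 uint8, red, green, blue), "mtx" (3x3 intrinsics, pixels), "view" (4x4, takes a point from world to camera coordinates); the wrist camera has in their place "hand_eye" (4x4, takes a point from camera to tool coordinates, whose origin is the TCP and whose axes are the flange's). Camera axes: x right, y down, z forward; pixel columns grow to the right and rows downward; lengths in m; the calibration is good to about 2 mm. A picture is of the moment at which its call begins: read the wrist's pose just before it. There is no depth.
- env.hand_in(): hands the job in, once; it reports no verdict.
The state is a dict: "clock": time; "q": joint angles; "qd": joint speeds; "tau": joint torques, N m; "tcp_pos": TCP position; "orientation": TCP orientation; "ft_force": force on the tool from outside, world axes, zero at the start; "torque": the same for the moment, N m; "grip_width": finger opening in m.
Only numpy, scipy, OpenCV 4.12 (cv2) and the standard library are available. Lean on these libraries where they do the work, as an engineer would, in place of code of your own. Each camera call takes 0.05 s, during which the arm holds its last target.

## Task

Turn the knob of the vacuum stand to raise its rubber suction pad until it presses lightly against the underside of the board's free end, without lifting the board off its rest. Then lift the guard on the pump housing, flip the toggle beneath it fully over to on (towards the knob), and close the guard again.

Things in the scene. Friction and masses are not known exactly. Their poses are not given: they have to be found in the camera images.
- stand: Vacuum support stand, fixed: dark steel base plate 90 x 290 x 12 mm, two guide rods and a lead screw under an aluminium bridge (84 mm along x, 30 mm along y, top at 138 mm), grey pump housing 86 x 92 mm, top at 58 mm. Origin on the bench under the lead screw; z up; +y runs from the screw to the pump housing (its centre at y = 130 mm), -y to the pad arm and board; x is the short side.
- knob_top (a point): Centre of the top of the black fluted hand knob, 42 mm across, upright axis, 172 mm above the bench, at x = y = 0 of the stand; knob body from 140 to 171 mm above the bench, just over the bridge. A white index line marks its top.
- knob (a joint): Turn of the knob in rad, growing clockwise as seen from above, 0 to 7.5; it stays where left (friction about 0.05 N m). One turn clockwise raises carriage and pad by 20 mm (3.18 mm per rad); several grasps are needed. Starts between 0.6 and 2.4.
- lift (a joint): Height of the pad carriage above its lowest place, m, 0 to 0.024; driven by the knob alone (0.00318 m per rad). The relaxed pad's top is 88 mm above the bench at 0, so it meets the board at about 0.012.
- pad: Round black rubber suction pad, 38 mm across, on a soft bellows on the carriage arm, at x = 0, y = -75 mm of the stand, facing up. Its top face is 8 mm above its origin; z up. The bellows gives way up to 6 mm at about 0.4 N per mm; squeezed 2 mm it presses lightly, from about 4.5 mm it may begin to lift the board's end.
- board: Loose plain pine board 240 x 50 x 20 mm, about 0.35 kg, lying level on the rest. Origin at the centre of its underside, which lies 100 mm above the bench; x along its length. Its free end sticks out some 95 mm over the pad; +x points to that end.
- board_end (a point): Middle of the lower edge of the board's free end (x = +120 mm of the board), 100 mm above the bench; the pad's centre lies about 30 mm inside of it.
- rest: Fixed plywood riser 80 x 160 mm, top 100 mm above the bench, with 8 mm side lips and an end stop; the board lies on it. Origin at the centre of its underside; y along the board, towards the stand.
- guard (a joint): Angle of the black hinged hood over the switch, rad: 0 closed, 1.57 upright, 1.95 fully open. Hood 46 mm wide (y), 54 mm long, top 96 mm above the bench, side walls down to 66 mm. Hinge at its far edge from the robot (stand +x), so the front rises and swings back. Light, little friction: it balances near 1.0, falls fully open by itself past about 1.25 and drops shut below about 0.75.
- guard_hinge (a point): Middle of the guard's hinge pin: x = 26, y = 138 mm of the stand, 67 mm above the bench; the pin runs along the stand's y.
- guard_lip (a point): Front edge of the guard's finger lip (30 mm wide, 4 mm thick, sticking out 12 mm in front of the hood): when closed 65 mm before the hinge along the stand's -x, 85 mm above the bench.
- switch (a joint): Toggle lever under the guard, rad: 0 off, leaning to the stand's +y (away from the knob); 0.76 on, leaning to -y (towards the knob); upright at 0.38. Stays where left; about 1.5 N at the tip moves it. Pivot at x = 0, y = 138 mm of the stand, 63 mm above the bench.
- switch_tip (a point): Centre of the round steel tip (8 mm) of the toggle lever, 22 mm from its pivot; about 83 mm above the bench. The hood covers it when closed.

How it is judged:
By the outcome, as a careful person would: the job done as asked, in the order asked, and still so for the second after the job is handed in, with the robot touching nothing.
It also fails if it takes over 72 s, if anything falls off the work surface, if the arm or the gripper's body presses on something with over 40 N, if the wrist force passes 120 N, or if a joint passes its speed limit or range.

## Working session

There is one attempt and no reset: what is moved stays moved. The work goes in short steps, Python scripts to look and compute and a tool call to move; the robot and the scene stay as the last step left them, time stands still between calls to the robot, and variables do not carry over. Pictures are saved under pics/ and viewed, and the job is handed in when it is done.

Besides the shell and the picture viewer there is one more tool, called after ">>>" by a JSON object that holds its "op" and its "data". arm_command: Moves the arm, as the interface text tells. Its arguments: {"type":"object","properties":{"commands":{"type":"array","items":{"type":"array","items":{"type":"number"}}},"newtons":{"type":"number"}},"required":["commands"]}

```bash
ls; mkdir -p pics; python3 - <<'E'
from station import env
import cv2,numpy as np
o=env.get_obs(); print({k:np.round(v,3) for k,v in o.items()}, env.grasp_offset)
for n in ["scene","side","wrist"]:
    c=env.capture(n); cv2.imwrite(f"pics/{n}0.png",c["color"][:,:,::-1])
    print(n,np.round(c["mtx"],1).tolist(),{k:np.round(c[k],3).tolist() for k in c if k in("view","hand_eye")})
E
```

```text
pics
{'clock': np.float64(0.0), 'q': array([-1.386,  0.309,  1.635, -0.   ,  1.2  , -0.07 ]), 'qd': array([-0.   , -0.001, -0.   ,  0.   ,  0.001, -0.   ]), 'tau': array([ 1.0000e-03, -4.1525e+01, -2.7666e+01, -0.0000e+00,  1.0000e-02,
        0.0000e+00]), 'tcp_pos': array([ 0.157, -0.604,  0.23 ]), 'orientation': array([ 0.992,  0.127, -0.   , -0.001]), 'ft_force': array([-0.334,  0.714, -0.432]), 'torque': array([ 0.003,  0.022, -0.027]), 'grip_width': np.float64(0.086)} 0.0187
scene [[411.3, 0.0, 260.0], [0.0, 411.3, 188.2], [0.0, 0.0, 1.0]] {'view': [[0.712, -0.702, -0.01, -0.276], [-0.32, -0.312, -0.895, 0.267], [0.625, 0.64, -0.447, 0.637], [0.0, 0.0, 0.0, 1.0]]}
side [[351.5, 0.0, 257.5], [0.0, 351.5, 183.5], [0.0, 0.0, 1.0]] {'view': [[-1.0, -0.026, -0.017, 0.416], [-0.003, 0.624, -0.781, 0.06], [0.031, -0.781, -0.624, 0.942], [0.0, 0.0, 0.0, 1.0]]}
wrist [[309.2, 0.0, 251.1], [0.0, 309.2, 193.2], [0.0, 0.0, 1.0]] {'hand_eye': [[0.0, -0.957, -0.289, 0.074], [1.0, 0.0, 0.0, -0.001], [-0.0, -0.289, 0.957, -0.143], [0.0, 0.0, 0.0, 1.0]]}
```

View pics/scene0.png

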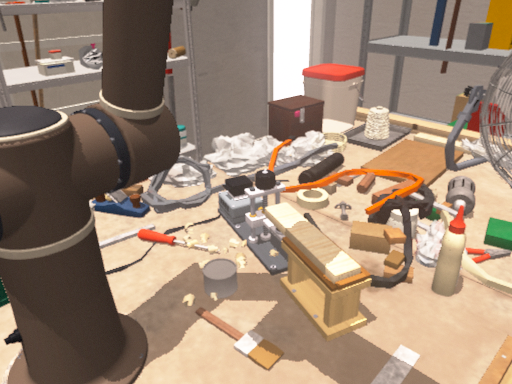

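View pics/side0.png

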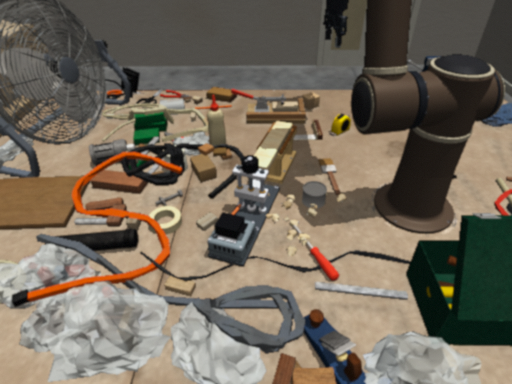

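View pics/wrist0.png

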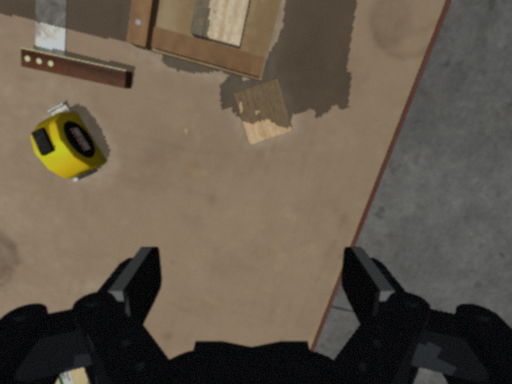

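The scene view shows the stand with its knob at about (264,180), the guard at about (237,187) and the board running towards (340,270). In the side view the knob is at about (249,163) and the guard at about (233,225). I'll zoom in on both.

```bash
python3 - <<'E'
import cv2
a=cv2.imread("pics/scene0.png")[150:330,190:380]; cv2.imwrite("pics/sc0z.png",cv2.resize(a,None,fx=3.3,fy=3.3,interpolation=cv2.INTER_CUBIC))
a=cv2.imread("pics/side0.png")[110:270,180:320]; cv2.imwrite("pics/si0z.png",cv2.resize(a,None,fx=3.7,fy=3.7,interpolation=cv2.INTER_CUBIC))
E
```

```text
(no output)
```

View pics/sc0z.png

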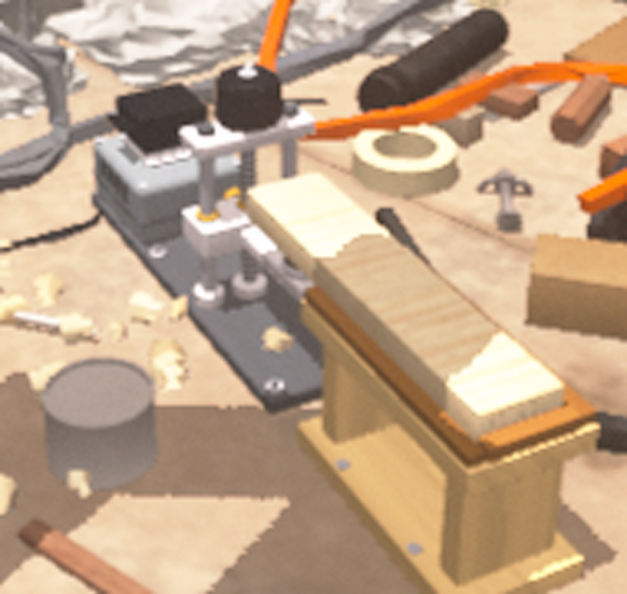

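View pics/si0z.png

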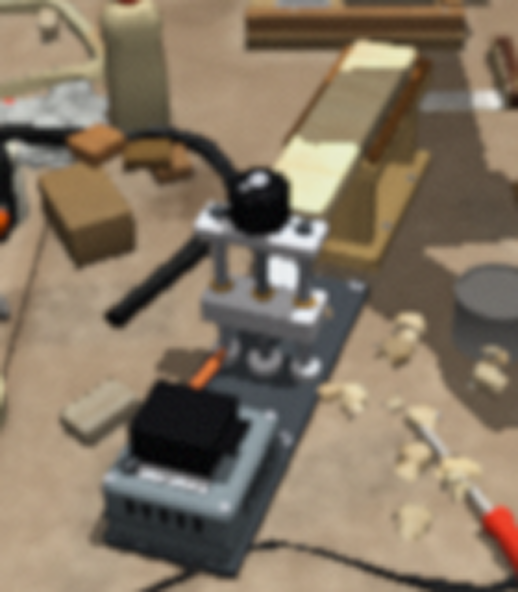

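```bash
cat > h.py <<'E'
import numpy as np,cv2
from scipy.spatial.transform import Rotation as R
SC=dict(K=np.array([[411.3,0,260.0],[0,411.3,188.2],[0,0,1]]))
def cams(env):
    out={}
    for n in("scene","side"):
        c=env.capture(n); out[n]=(c["mtx"],c["view"],c["color"])
    return out
def wrist(env):
    o=env.get_obs(); c=env.capture("wrist")
    T=np.eye(4);T[:3,:3]=R.from_quat(o["orientation"]).as_matrix();T[:3,3]=o["tcp_pos"]
    return c["mtx"],np.linalg.inv(T@c["hand_eye"]),c["color"]
def ray(K,V,uv):
    d=np.linalg.inv(K)@[uv[0],uv[1],1.]; Rm=V[:3,:3]; return -Rm.T@V[:3,3], Rm.T@d
def plane(K,V,uv,z):
    c,d=ray(K,V,uv); return c+d*(z-c[2])/d[2]
def tri(a,uva,b,uvb):
    P=[a[0]@a[1][:3],b[0]@b[1][:3]]
    X=cv2.triangulatePoints(P[0],P[1],np.array(uva,float).reshape(2,1),np.array(uvb,float).reshape(2,1)); return (X[:3]/X[3]).ravel()
def proj(K,V,X):
    p=K@(V[:3,:3]@np.asarray(X,float)+V[:3,3]); return p[:2]/p[2]
E
python3 - <<'E'
from station import env
from h import *
c=cams(env);s,d=c["scene"],c["side"]; np.savez("cal.npz",sK=s[0],sV=s[1],dK=d[0],dV=d[1])
k=tri(s,(190+248/3.3,150+73/3.3),d,(180+258/3.7,110+180/3.7));print("knob",k)
print(plane(*s[:2],(190+248/3.3,150+73/3.3),.172),plane(*d[:2],(180+258/3.7,110+180/3.7),.172))
def S(x,y):return (190+x/3.3,150+y/3.3)
def D(x,y):return (180+x/3.7,110+y/3.7)
# hood top corners at .096
print("scene hood",[plane(*s[:2],S(*p),.096)[:2].round(3) for p in[(117,98),(182,84),(208,112),(148,124)]])
print("side hood",[plane(*d[:2],D(*p),.096)[:2].round(3) for p in[(152,383),(237,398),(212,440),(132,425)]])
print("base", plane(*s[:2],S(270,408),.012), plane(*d[:2],D(370,290),.012),plane(*d[:2],D(238,572),.012), plane(*d[:2],D(105,540),.012))
print("board end",[plane(*s[:2],S(*p),.12)[:2].round(3) for p in[(247,195),(322,172),(450,400),(562,380)]])
E
```

```text
knob [0.4311221  0.02627187 0.17127645]
[0.43065718 0.02536767 0.172     ] [0.43061888 0.02798839 0.172     ]
scene hood [array([0.452, 0.182]), array([0.501, 0.165]), array([0.482, 0.117]), array([0.439, 0.133])]
side hood [array([0.493, 0.135]), array([0.44 , 0.148]), array([0.453, 0.182]), array([0.501, 0.171])]
base [ 0.34909127 -0.07275798  0.012     ] [ 0.35383127 -0.05702109  0.012     ] [0.43970058 0.2107015  0.012     ] [0.52335194 0.18716237 0.012     ]
board end [array([ 0.386, -0.018]), array([ 0.439, -0.031]), array([ 0.314, -0.223]), array([ 0.364, -0.252])]
```

```bash
cat > to.py <<'E'
# usage: to.py x y z psi_deg  -> shift(cm) in tool axes and turn
import sys; from station import env; from h import *
o=env.get_obs(); M=R.from_quat(o["orientation"]).as_matrix()
t=[float(a) for a in sys.argv[1:5]]
psi=np.arctan2(M[1,0],M[0,0]); d=M.T@(np.array(t[:3])-o["tcp_pos"])*100
print("clk",o["clock"].round(2),"tcp",o["tcp_pos"].round(4),"psi",np.degrees(psi).round(2),"q6",o["q"][5].round(2),"F",o["ft_force"].round(1),"w",o["grip_width"].round(4))
turn=psi-np.radians(t[3]); print("shift",d.round(2),"turn",round(turn,3))
print("tilt",M[:,2].round(4))
E
python3 to.py .32 -.017 .25 162; python3 to.py .32 -.017 .15 162
```

```text
Traceback (most recent call last):
  File "to.py", line 6, in <module>
    print("clk",o["clock"].round(2),"tcp",o["tcp_pos"].round(4),"psi",np.degrees(psi).round(2),"q6",o["q"][5].round(2),"F",o["ft_force"].round(1),"w",o["grip_width"].round(4))
                ^^^^^^^^^^^^^^^^
AttributeError: 'float' object has no attribute 'round'
Traceback (most recent call last):
  File "to.py", line 6, in <module>
    print("clk",o["clock"].round(2),"tcp",o["tcp_pos"].round(4),"psi",np.degrees(psi).round(2),"q6",o["q"][5].round(2),"F",o["ft_force"].round(1),"w",o["grip_width"].round(4))
                ^^^^^^^^^^^^^^^^
AttributeError: 'float' object has no attribute 'round'
```

```bash
sed -i 's/o\["clock"\].round(2)/round(float(o["clock"]),2)/; s/o\["q"\]\[5\].round(2)/np.round(o["q"],2)/; s/o\["grip_width"\].round(4)/round(float(o["grip_width"]),4)/' to.py
python3 to.py .32 -.017 .25 162
```

```text
clk 0.25 tcp [ 0.1574 -0.6045  0.2307] psi 14.6 q6 [-1.39  0.31  1.63 -0.    1.2  -0.07] F [0.5 0.4 0.7] w 0.0856
shift [ 30.54 -52.75  -1.87] turn -2.573
tilt [-2.0e-04  1.1e-03 -1.0e+00]
```

>>> {"op": "arm_command", "data": {"commands": [[1, 2, -3.4, -0.4, -0.12], [1, 4, -6.9, -0.8, -0.24], [1, 6, -10.3, -1.2, -0.36], [1, 8, -13.8, -1.6, -0.48], [1, 10, -17.2, -1.9, -0.6]]}}

```text
clock: 0.67
tcp_pos: [0.211, -0.4109, 0.2498]
orientation: [0.909, 0.417, 0.0, -0.001]
ft_force: [0.7, 0.6, 0.9]
grip_width: 0.0855
```

```bash
python3 to.py .32 -.017 .25 162
```

```text
clk 0.67 tcp [ 0.211  -0.4109  0.2498] psi 49.27 q6 [-1.19 -0.03  1.98  0.    1.19 -0.48] F [0.7 0.6 0.9] w 0.0855
shift [ 36.97 -17.44   0.04] turn -1.968
tilt [-1.0e-04  1.5e-03 -1.0e+00]
```

>>> {"op": "arm_command", "data": {"commands": [[1, 3.7, -1.7, 0, -0.12], [1, 7.4, -3.5, 0, -0.24], [1, 11.1, -5.2, 0, -0.36], [1, 14.8, -7, 0, -0.48], [1, 18.5, -8.7, 0, -0.6]]}}

```text
clock: 1.08
tcp_pos: [0.2656, -0.2121, 0.2501]
orientation: [0.744, 0.669, 0.001, -0.0]
ft_force: [1.8, 0.0, 0.9]
grip_width: 0.0856
```

```bash
python3 to.py .32 -.017 .2 162
```

```text
clk 1.08 tcp [ 0.2656 -0.2121  0.2501] psi 83.92 q6 [-0.8  -0.31  2.22  0.    1.24 -0.7 ] F [1.8 0.  0.9] w 0.0856
shift [19.97  3.34  5.03] turn -1.363
tilt [ 6.0e-04  1.2e-03 -1.0e+00]
```

>>> {"op": "arm_command", "data": {"commands": [[1, 4, 0.7, 0.2, -0.12], [1, 8, 1.3, 0.4, -0.24], [1, 12, 2, 0.7, -0.36], [1, 16, 2.7, 1, -0.48], [1, 20, 3.3, 1.5, -0.6]]}}

```text
clock: 1.5
tcp_pos: [0.3201, -0.0149, 0.2361]
orientation: [0.51, 0.86, 0.001, 0.002]
ft_force: [1.2, -0.8, -0.1]
grip_width: 0.0855
```

```bash
python3 to.py .32 -.017 .15 162
```

```text
clk 1.5 tcp [ 0.3201 -0.0149  0.2361] psi 118.61 q6 [-0.18 -0.35  2.27  0.    1.22 -0.68] F [ 1.2 -0.8 -0.1] w 0.0855
shift [-0.17 -0.14  8.61] turn -0.757
tilt [ 4.e-03  4.e-04 -1.e+00]
```

>>> {"op": "arm_command", "data": {"commands": [[1, -0.2, -0.1, 2, -0.12], [1, -0.2, -0.1, 4, -0.24], [1, -0.2, -0.1, 6, -0.36], [1, -0.2, -0.1, 7.5, -0.48], [1, -0.2, -0.1, 8.6, -0.6]]}}

```text
clock: 1.92
tcp_pos: [0.3195, -0.0164, 0.1487]
orientation: [0.23, 0.973, 0.001, 0.001]
ft_force: [0.0, -0.0, -0.2]
grip_width: 0.0853
```

>>> {"op": "arm_command", "data": {"commands": [[1, 0, 0, 0, -0.12], [1, 0, 0, 0, -0.16], [1, 0, 0, 0, -0.16], [1, 0, 0, 0, -0.16], [1, 0, 0, 0, -0.16]]}}

```text
clock: 2.33
tcp_pos: [0.3197, -0.0165, 0.1489]
orientation: [0.152, 0.988, 0.001, 0.001]
ft_force: [0.2, 0.3, 0.8]
grip_width: 0.0856
```

```bash
python3 to.py .32 -.017 .15 162; python3 - <<'E'
from station import env
from h import *
K,V,c=wrist(env); np.savez("w1.npz",K=K,V=V); cv2.imwrite("pics/w1.png",c[:,:,::-1])
for X in[(.431,.0265,.172),(.4078,-.0448,.1),(.4727,.158,.096)]: print(proj(K,V,X))
E
```

```text
clk 2.33 tcp [ 0.3197 -0.0165  0.1489] psi 162.51 q6 [-0.19 -0.22  2.37  0.    0.99 -1.46] F [0.2 0.3 0.8] w 0.0856
shift [-0.04 -0.04 -0.11] turn 0.009
tilt [ 2.8e-03  7.0e-04 -1.0e+00]
[389.53423799 429.60940952]
[248.48467345 330.7964989 ]
[527.05945816 327.79831032]
```

View pics/w1.png

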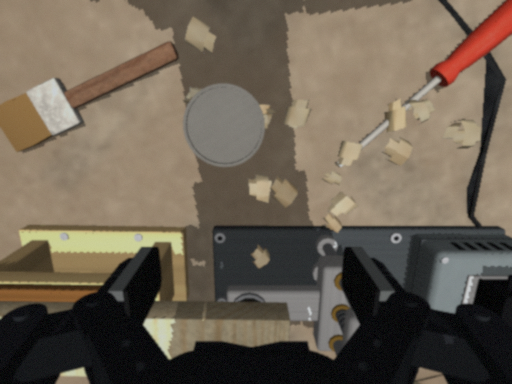

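```bash
python3 - <<'E'
import cv2
a=cv2.imread("pics/w1.png")[215:350,190:390]; cv2.imwrite("pics/w1z.png",cv2.resize(a,None,fx=4,fy=4,interpolation=cv2.INTER_CUBIC))
E
```

```text
(no output)
```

View pics/w1z.png

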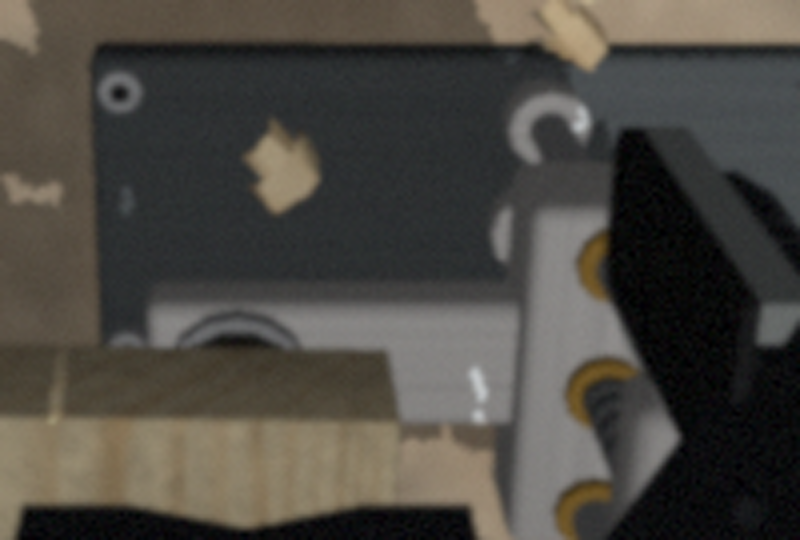

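```bash
python3 - <<'E'
from h import *
w=np.load("w1.npz");K,V=w["K"],w["V"]
xs=np.array([.951,-.309,0]);ys=np.array([.309,.951,0])
O=np.array([.431,.0265,0])
Z=lambda uv:((uv[0]-190)*4,(uv[1]-215)*4)
for z in(.08,.085,.09,.095,.1):
    P=O-75e-3*ys-19e-3*xs; P[2]=z; print(z,np.round(Z(proj(K,V,P)),0))
# base corner at z=.012 & edges; board end corners at .1
U=lambda x,y:(190+x/4,215+y/4)
print("base corner",plane(K,V,U(97,47),.012)," far",plane(K,V,U(520,47),.012))
print("screw",plane(K,V,U(120,92),.012))
a=plane(K,V,U(385,350),.1);b=plane(K,V,U(20,345),.1);print("board low edge",a,b)
a=plane(K,V,U(398,420),.12);b=plane(K,V,U(0,418),.12);print("board up edge",a,b)
for x,y in[(150,302),(520,307)]: print("arm top edge",plane(K,V,U(x,y),.075))
E
```

```text
0.08 [235. 312.]
0.085 [235. 327.]
0.09 [235. 343.]
0.095 [235. 360.]
0.1 [235. 378.]
base corner [ 0.35308516 -0.06312309  0.012     ]  far [0.38420752 0.03551637 0.012     ]
screw [ 0.3661514  -0.06171343  0.012     ]
board low edge [ 0.39235238 -0.01110999  0.1       ] [ 0.37137866 -0.07392943  0.1       ]
board up edge [ 0.39120544 -0.01084723  0.12      ] [ 0.37093058 -0.07363635  0.12      ]
arm top edge [ 0.38566458 -0.05577669  0.075     ]
arm top edge [0.40940372 0.0154439  0.075     ]
```

```bash
python3 to.py .488 .008 .24 162
```

```text
clk 2.38 tcp [ 0.3198 -0.0165  0.1489] psi 162.52 q6 [-0.19 -0.22  2.37  0.    0.99 -1.46] F [-0.3  0.  -0.5] w 0.0855
shift [-15.33   7.4   -9.06] turn 0.009
tilt [ 2.9e-03  7.0e-04 -1.0e+00]
```

>>> {"op": "arm_command", "data": {"commands": [[1, 0, 0, -4, 0], [1, -2, 1, -7, 0], [1, -5.5, 2.5, -9, 0], [1, -9.2, 4.2, -9, 0], [1, -12.8, 6, -9, 0]]}}

```text
clock: 2.8
tcp_pos: [0.4632, 0.0021, 0.2422]
orientation: [0.152, 0.988, 0.001, 0.005]
ft_force: [-1.4, -0.3, 0.4]
grip_width: 0.0853
```

>>> {"op": "arm_command", "data": {"commands": [[1, -2.5, 1.3, 0, 0], [1, -2.5, 1.3, 0, 0], [1, -2.5, 1.3, 0, 0], [1, -2.5, 1.3, 0, 0], [1, -2.5, 1.3, 0, 0]]}}

```text
clock: 3.22
tcp_pos: [0.4894, 0.0069, 0.242]
orientation: [0.153, 0.988, 0.0, 0.004]
ft_force: [-0.6, 0.5, 0.3]
grip_width: 0.0856
```

```bash
python3 to.py .431 .0265 .19 162; python3 - <<'E'
from station import env
from h import *
K,V,c=wrist(env); np.savez("w2.npz",K=K,V=V); cv2.imwrite("pics/w2.png",c[:,:,::-1])
for X in[(.431,.0265,.172),(.4078,-.0448,.1),(.4727,.158,.096)]: print(proj(K,V,X))
c=env.capture("scene")["color"];cv2.imwrite("pics/sc2.png",cv2.resize(c[150:330,190:380,::-1],None,fx=3.3,fy=3.3,interpolation=cv2.INTER_CUBIC))
E
```

```text
clk 3.22 tcp [0.4894 0.0069 0.242 ] psi 162.43 q6 [-0.08  0.03  1.94  0.    1.17 -1.34] F [-0.6  0.5  0.3] w 0.0856
shift [6.2  0.1  5.15] turn 0.008
tilt [ 7.7e-03 -2.0e-04 -1.0e+00]
[250.55973451 117.54169081]
[166.16372708 111.66423368]
[403.12369868 112.2797558 ]
```

View pics/w2.png

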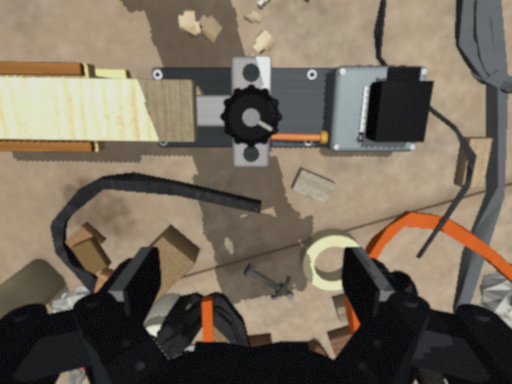

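The wrist view shows the knob at (250,116), its index line pointing to about (270,128), the guard at (398,105) with its lip at (403,73), and the board end at u=195.

```bash
python3 - <<'E'
from h import *
im=cv2.imread("pics/w2.png")
cv2.imwrite("pics/w2z.png",cv2.resize(im[80:155,190:300],None,fx=7,fy=7,interpolation=cv2.INTER_CUBIC))
w=np.load("w2.npz");K,V=w["K"],w["V"]; w1=np.load("w1.npz")
g=im.max(2); m=np.zeros_like(g); cv2.circle(m,(250,117),40,255,-1)
k=((g<45)&(m>0)).astype(np.uint8); k=cv2.morphologyEx(k,cv2.MORPH_CLOSE,np.ones((9,9)))
n,l,s,c=cv2.connectedComponentsWithStats(k); i=1+s[1:,4].argmax(); print(s[i],c[i])
P=plane(K,V,c[i],.17);print("knob",P)
for uv in[(158,74),(312,74),(162,142)]: print("screw/base",plane(K,V,uv,.012))
a,b=plane(K,V,(158,74),.012),plane(K,V,(312,74),.012);print("yaw",np.degrees(np.arctan2(b[1]-a[1],b[0]-a[0]))-90)
print("hood",[plane(K,V,p,.096).round(4) for p in[(373,79),(432,83),(426,141),(366,138)]], "lip",[plane(K,V,p,.087).round(4) for p in[(389,67),(420,68)]])
print("board end",[plane(K,V,p,.12).round(4) for p in[(195,80),(195,142)]])
E
```

```text
[ 221   85   60   63 2292] [250.52050611 115.64223386]
knob [0.42992476 0.02681469 0.17      ]
screw/base [ 0.3636665  -0.06124722  0.012     ]
screw/base [0.41589236 0.10401207 0.012     ]
screw/base [ 0.43570147 -0.08614781  0.012     ]
yaw -17.537773745402816
hood [array([0.4365, 0.1374, 0.096 ]), array([0.4555, 0.1863, 0.096 ]), array([0.5049, 0.1741, 0.096 ]), array([0.4853, 0.1215, 0.096 ])] lip [array([0.4315, 0.1563, 0.087 ]), array([0.4407, 0.1826, 0.087 ])]
board end [array([ 0.3927, -0.0081,  0.12  ]), array([ 0.4391, -0.0256,  0.12  ])]
```

View pics/w2z.png

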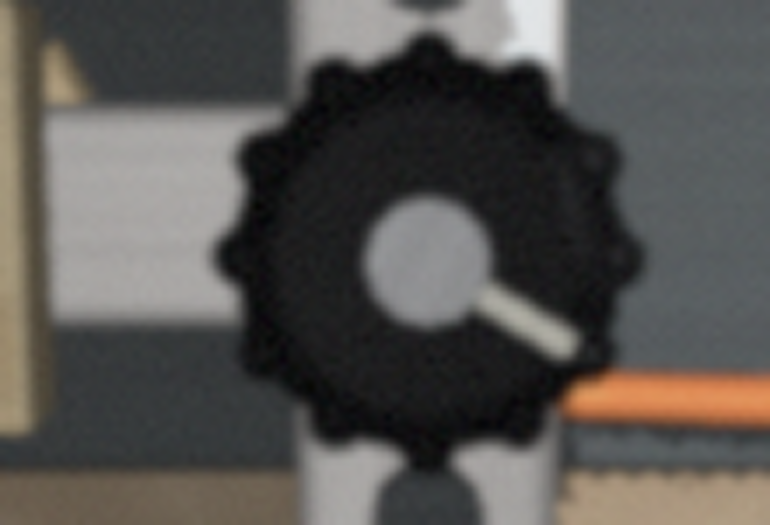

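View pics/sc2.png

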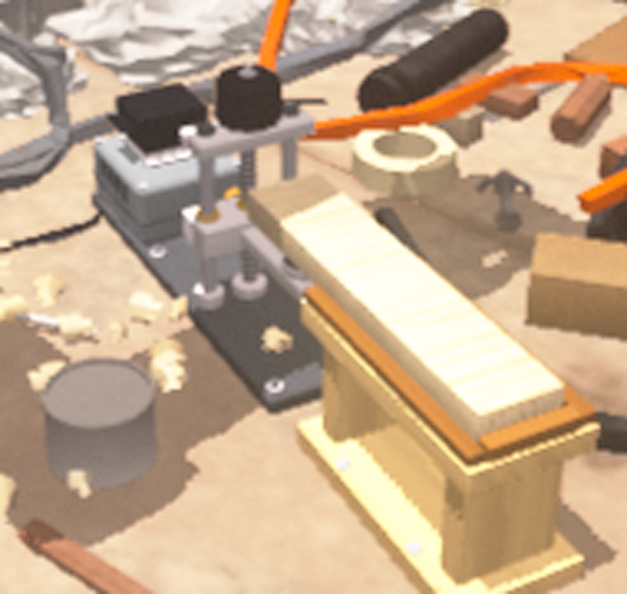

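```bash
python3 - <<'E'
from h import *
from station import env
c=env.capture("scene");im=c["color"][:,:,::-1]
a=im[210:250,250:305];cv2.imwrite("pics/sc3.png",cv2.resize(a,None,fx=14,fy=14,interpolation=cv2.INTER_CUBIC))
ys=np.array([.3013,.9535,0]);xs=np.array([.9535,-.3013,0]);O=np.array([.43,.0268,0])
for z in(.08,.085,.09,.095,.1):
  print(z,[np.round((proj(c["mtx"],c["view"],O-.075*ys+.019*(np.cos(t)*xs+np.sin(t)*ys)+[0,0,z])-[250,210])*14) for t in(np.pi,np.pi*.75,np.pi*1.25,np.pi/2)])
a=im=cv2.imread("pics/w1.png")[280:308,225:275]; a=np.clip(a.astype(float)*1.8,0,255).astype(np.uint8);cv2.imwrite("pics/w1zz.png",cv2.resize(a,None,fx=14,fy=14,interpolation=cv2.INTER_CUBIC))
E
```

```text
0.08 [array([332., 275.]), array([321., 221.]), array([412., 310.]), array([383., 181.])]
0.085 [array([332., 245.]), array([321., 192.]), array([413., 280.]), array([383., 151.])]
0.09 [array([332., 215.]), array([321., 162.]), array([413., 250.]), array([384., 122.])]
0.095 [array([332., 185.]), array([321., 132.]), array([413., 219.]), array([384.,  92.])]
0.1 [array([332., 154.]), array([321., 102.]), array([414., 189.]), array([384.,  62.])]
```

View pics/sc3.png

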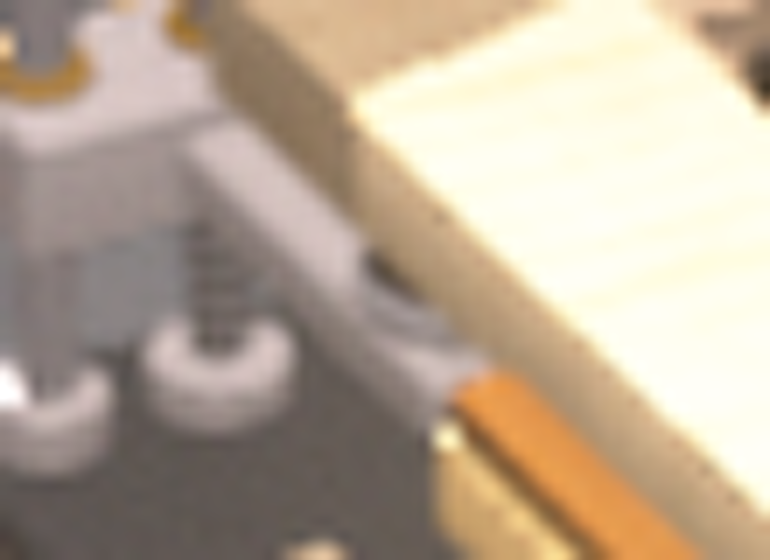

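View pics/w1zz.png

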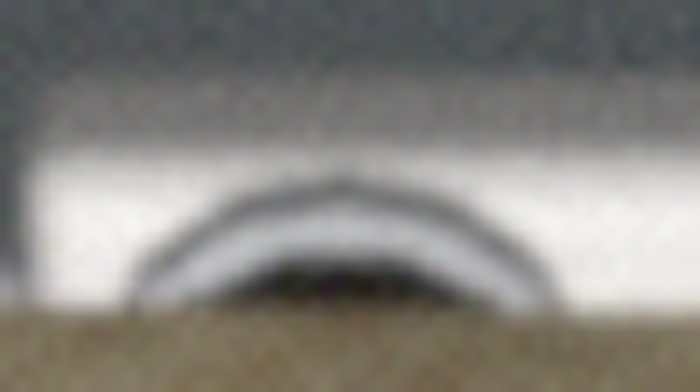

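```bash
python3 to.py .430 .0267 .14 162.4
```

```text
clk 3.37 tcp [0.4898 0.0068 0.2425] psi 162.43 q6 [-0.08  0.03  1.94  0.    1.17 -1.34] F [-0.6 -0.2 -0.1] w 0.0852
shift [ 6.4   0.06 10.19] turn 0.001
tilt [ 9.3e-03 -2.0e-04 -1.0e+00]
```

>>> {"op": "arm_command", "data": {"commands": [[1, 3.2, 0, 0, 0], [1, 6.4, 0.1, 0, 0], [1, 6.4, 0.1, 2.5, 0], [1, 6.4, 0.1, 5, 0], [1, 6.4, 0.1, 7, 0]]}}

```text
clock: 3.78
tcp_pos: [0.4287, 0.0272, 0.1715]
orientation: [0.153, 0.988, 0.001, 0.005]
ft_force: [0.1, 0.2, 0.1]
grip_width: 0.0856
```

```bash
python3 to.py .430 .0267 .14 162.4
```

```text
clk 3.78 tcp [0.4287 0.0272 0.1715] psi 162.43 q6 [-0.04 -0.01  2.13  0.    1.01 -1.3 ] F [0.1 0.2 0.1] w 0.0856
shift [-0.11 -0.01  3.15] turn 0.001
tilt [ 1.090e-02 -3.000e-04 -9.999e-01]
```

>>> {"op": "arm_command", "data": {"commands": [[1, -0.1, 0, 1.5, 0], [1, -0.1, 0, 3.1, 0], [0, -0.1, 0, 3.1, 0], [0, -0.1, 0, 3.1, 0], [0, -0.1, 0, 3.1, 0]], "newtons": 30}}

```text
clock: 4.2
tcp_pos: [0.4305, 0.0267, 0.1415]
orientation: [0.153, 0.988, 0.001, 0.006]
ft_force: [0.1, -0.5, -0.4]
grip_width: 0.0515
```

>>> {"op": "arm_command", "data": {"commands": [[0, 0, 0, 0, 0], [0, 0, 0, 0, 0], [0, 0, 0, 0, 0], [0, 0, 0, 0, 0], [0, 0, 0, 0, 0]]}}

```text
clock: 4.62
tcp_pos: [0.4307, 0.0255, 0.1427]
orientation: [0.152, 0.988, -0.0, 0.007]
ft_force: [-3.0, -4.7, 2.9]
grip_width: 0.041
```

```bash
python3 to.py .430 .0267 .14 162.4;  python3 - <<'E'
from station import env
from h import *
K,V,c=wrist(env); cv2.imwrite("pics/w3.png",c[:,:,::-1])
print(env.get_obs()["torque"])
E
```

```text
clk 4.62 tcp [0.4307 0.0255 0.1427] psi 162.48 q6 [-0.04  0.04  2.15 -0.    0.94 -1.3 ] F [-3.  -4.7  2.9] w 0.041
shift [0.1  0.09 0.27] turn 0.001
tilt [ 0.0129 -0.0029 -0.9999]
[-0.71208789  0.3685159   0.04404005]
```

View pics/w3.png

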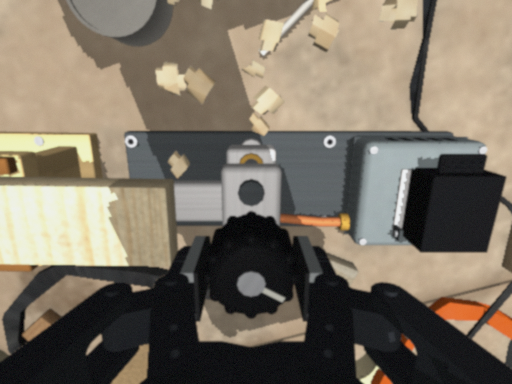

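>>> {"op": "arm_command", "data": {"commands": [[0, 0, 0, 0, 0.12], [0, 0, 0, 0, 0.24], [0, 0, 0, 0, 0.36], [0, 0, 0, 0, 0.48], [0, 0, 0, 0, 0.6]]}}

```text
clock: 5.08
tcp_pos: [0.4304, 0.0252, 0.1428]
orientation: [0.44, 0.898, 0.001, 0.007]
ft_force: [1.5, -1.2, -4.8]
grip_width: 0.0413
```

```bash
python3 to.py .430 .0262 .142 30.7;  python3 - <<'E'
from station import env
from h import *
K,V,c=wrist(env); cv2.imwrite("pics/w4.png",c[:,:,::-1])
print(env.get_obs()["torque"])
E
```

```text
clk 5.08 tcp [0.4304 0.0252 0.1428] psi 127.8 q6 [-0.04  0.04  2.15 -0.    0.94 -0.7 ] F [ 1.5 -1.2 -4.8] w 0.0413
shift [0.1  0.03 0.08] turn 1.695
tilt [ 0.0129 -0.0037 -0.9999]
[-0.46139189  0.14973921 -0.07535773]
```

View pics/w4.png

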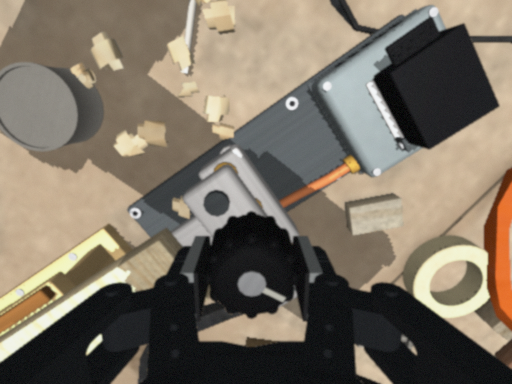

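The index still lies at the same place relative to the fingers (285,297), so the knob turns without slip.

>>> {"op": "arm_command", "data": {"commands": [[0, 0, 0, 0, 0.12], [0, 0, 0, 0, 0.24], [0, 0, 0, 0, 0.36], [0, 0, 0, 0, 0.48], [0, 0, 0, 0, 0.6]]}}

```text
clock: 5.55
tcp_pos: [0.4301, 0.0251, 0.1427]
orientation: [0.688, 0.726, 0.003, 0.006]
ft_force: [0.2, -1.4, -4.7]
grip_width: 0.0414
```

>>> {"op": "arm_command", "data": {"commands": [[0, 0, 0, 0, 0.12], [0, 0, 0, 0, 0.24], [0, 0, 0, 0, 0.36], [0, 0, 0, 0, 0.48], [0, 0, 0, 0, 0.6]]}}

```text
clock: 5.97
tcp_pos: [0.4299, 0.0253, 0.1428]
orientation: [0.873, 0.488, 0.004, 0.005]
ft_force: [0.5, -0.4, -5.3]
grip_width: 0.0415
```

```bash
python3 to.py .430 .0262 .142 30.7; python3 to.py .430 .0262 .142 180
```

```text
clk 5.97 tcp [0.4299 0.0253 0.1428] psi 58.47 q6 [-0.04  0.04  2.15 -0.    0.94  0.51] F [ 0.5 -0.4 -5.3] w 0.0415
shift [ 0.08 -0.05  0.08] turn 0.485
tilt [ 0.0121 -0.0037 -0.9999]
clk 5.97 tcp [0.4299 0.0253 0.1428] psi 58.47 q6 [-0.04  0.04  2.15 -0.    0.94  0.51] F [ 0.5 -0.4 -5.3] w 0.0415
shift [ 0.08 -0.05  0.08] turn -2.121
tilt [ 0.0121 -0.0037 -0.9999]
```

>>> {"op": "arm_command", "data": {"commands": [[0, 0, 0, 0, 0.12], [0, 0, 0, 0, 0.24], [0, 0, 0, 0, 0.36], [0, 0, 0, 0, 0.485], [0, 0, 0, 0, 0.485]]}}

```text
clock: 6.38
tcp_pos: [0.4298, 0.0254, 0.1428]
orientation: [0.964, 0.264, 0.005, 0.003]
ft_force: [1.3, -0.8, -6.3]
grip_width: 0.0411
```

>>> {"op": "arm_command", "data": {"commands": [[0, 0, 0, 0, 0], [1, 0, 0, 0, 0], [1, 0, 0, 0, 0], [1, 0, 0, 0, 0], [1, 0, 0, 0, 0]]}}

```text
clock: 6.8
tcp_pos: [0.4305, 0.0254, 0.1434]
orientation: [0.964, 0.265, 0.006, 0.003]
ft_force: [-0.2, -0.3, -0.6]
grip_width: 0.0853
```

```bash
python3 to.py .32 -.017 .2 162.5
```

```text
clk 6.8 tcp [0.4305 0.0254 0.1434] psi 30.72 q6 [-0.04  0.04  2.15 -0.    0.94  1.  ] F [-0.2 -0.3 -0.6] w 0.0853
shift [-11.61  -1.94  -5.79] turn -2.3
tilt [ 0.0137 -0.0032 -0.9999]
```

Released; now I'll lift clear and go back to the side-view pose to check the pad.

>>> {"op": "arm_command", "data": {"commands": [[1, 0, 0, -4, 0], [1, 0, 0, -8, -0.12], [1, -3.8, -0.6, -9, -0.24], [1, -7.6, -1.3, -9, -0.36], [1, -11.5, -1.9, -9, -0.48]]}}

```text
clock: 7.22
tcp_pos: [0.321, -0.017, 0.2339]
orientation: [0.872, 0.49, 0.007, 0.006]
ft_force: [-1.1, -0.7, 0.3]
grip_width: 0.0853
```

>>> {"op": "arm_command", "data": {"commands": [[1, 0, 0, 0, -0.12], [1, 0, 0, 0, -0.24], [1, 0, 0, 0, -0.36], [1, 0, 0, 0, -0.48], [1, 0, 0, 0, -0.6]]}}

```text
clock: 7.63
tcp_pos: [0.3211, -0.017, 0.2344]
orientation: [0.685, 0.728, 0.005, 0.008]
ft_force: [-0.1, -0.9, 0.2]
grip_width: 0.0854
```

>>> {"op": "arm_command", "data": {"commands": [[1, 0, 0, 0, -0.12], [1, 0, 0, 0, -0.24], [1, 0, 0, 0, -0.36], [1, 0, 0, 0, -0.48], [1, 0, 0, 0, -0.6]]}}

```text
clock: 8.05
tcp_pos: [0.3213, -0.017, 0.2348]
orientation: [0.437, 0.9, 0.002, 0.01]
ft_force: [-0.2, -0.0, -0.6]
grip_width: 0.0854
```

```bash
python3 to.py .3197 -.0165 .149 162.5
```

```text
clk 8.05 tcp [ 0.3213 -0.017   0.2348] psi 128.23 q6 [-0.19 -0.36  2.28 -0.    1.2  -0.86] F [-0.2 -0.  -0.6] w 0.0854
shift [ 0.27 -0.2   8.57] turn -0.598
tilt [ 0.0198 -0.0043 -0.9998]
```

>>> {"op": "arm_command", "data": {"commands": [[1, 0.1, 0, 2, -0.12], [1, 0.2, -0.1, 4, -0.24], [1, 0.3, -0.2, 6, -0.36], [1, 0.3, -0.2, 8, -0.48], [1, 0.3, -0.2, 8.6, -0.6]]}}

```text
clock: 8.47
tcp_pos: [0.3174, -0.0158, 0.1464]
orientation: [0.148, 0.989, -0.001, 0.008]
ft_force: [0.6, 0.2, -0.4]
grip_width: 0.0853
```

```bash
python3 to.py .3197 -.0165 .149 162.5; python3 - <<'E'
from station import env
from h import *
K,V,c=wrist(env); np.savez("w5.npz",K=K,V=V); cv2.imwrite("pics/w5.png",c[:,:,::-1])
cv2.imwrite("pics/w5z.png",cv2.resize(c[215:350,190:390,::-1],None,fx=4,fy=4,interpolation=cv2.INTER_CUBIC))
c=env.capture("scene")["color"]
cv2.imwrite("pics/sc5.png",cv2.resize(c[150:330,190:380,::-1],None,fx=3.3,fy=3.3,interpolation=cv2.INTER_CUBIC))
cv2.imwrite("pics/sc5z.png",cv2.resize(c[210:250,250:305,::-1],None,fx=14,fy=14,interpolation=cv2.INTER_CUBIC))
E
```

```text
clk 8.47 tcp [ 0.3174 -0.0158  0.1464] psi 163.0 q6 [-0.19 -0.23  2.38 -0.    0.97 -1.46] F [ 0.6  0.2 -0.4] w 0.0853
shift [-0.24  0.   -0.26] turn 0.009
tilt [ 0.0155 -0.0033 -0.9999]
```

View pics/w5z.png

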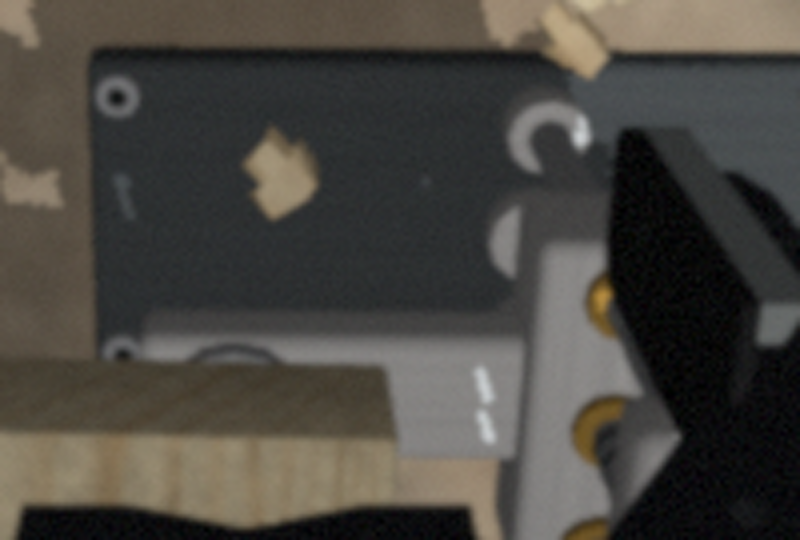

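View pics/sc5z.png

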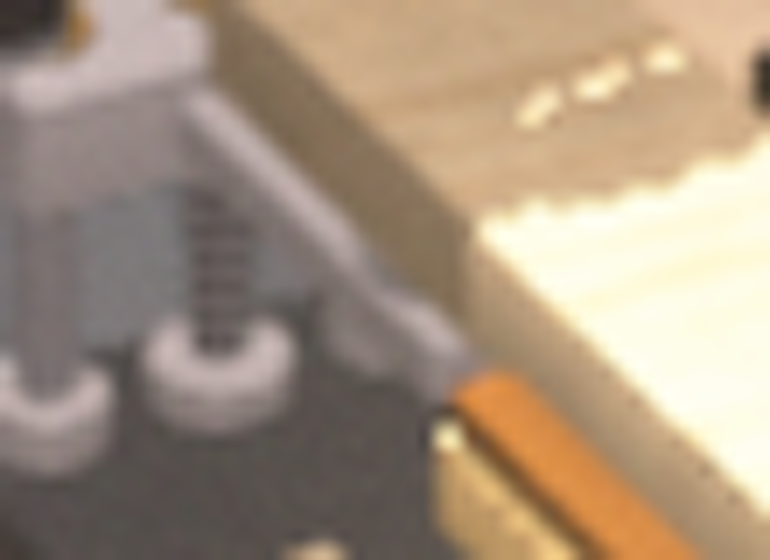

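```bash
python3 - <<'E'
from h import *
U=lambda x,y:(190+x/4,215+y/4)
xs=np.array([.9535,-.3013,0]);O=np.array([.43,.0266,0])
def solve(f,n,fr):
    w=np.load(f);K,V=w["K"],w["V"]
    for z in np.arange(.06,.1,.0005):
        a=(plane(K,V,U(*n),z)-O)@xs;b=(plane(K,V,U(*fr),z)-O)@xs
        if a+b>-0.0000 and 0: pass
        yield z,a,b
for f,n,fr in[("w1.npz",(450,306),(450,421)),("w5.npz",(450,336),(450,457))]:
    r=min(solve(f,n,fr),key=lambda t:abs(t[1]+t[2]));print(f,np.round(r,4))
    w=np.load(f); 
    # check with base plate near edge & board end height
    print(" base near edge xs",((plane(w["K"],w["V"],U(300,47 if f=='w1.npz' else 51),.012)-O)@xs).round(4))
    q=(385,352) if f=="w1.npz" else (385,368)
    print(" board low edge xs",((plane(w["K"],w["V"],U(*q),.1)-O)@xs).round(4))
E
```

```text
w1.npz [ 0.0715 -0.0141  0.0143]
 base near edge xs -0.0463
 board low edge xs -0.0241
w5.npz [ 0.0785 -0.0149  0.0147]
 base near edge xs -0.0468
 board low edge xs -0.0239
```

```bash
python3 - <<'E'
from h import *
im=cv2.imread("pics/w1.png");g=im.mean(2)
for v in range(290,305): print(v,g[v,228:272].astype(int))
w=np.load("w1.npz");K,V=w["K"],w["V"]
xs=np.array([.9535,-.3013,0]);ys=np.array([.3013,.9535,0]);O=np.array([.43,.0266,0])
t=np.linspace(np.pi-1.2,np.pi+1.2,200)
for r,z in[(.0135,.0715),(.0135,.0735),(.012,.0755),(.012,.080),(.014,.082),(.019,.0865),(.019,.088),(.019,.0897)]:
    p=np.array([proj(K,V,O-.075*ys+r*(np.cos(a)*xs+np.sin(a)*ys)+[0,0,z]) for a in t])
    out=[]
    for v in(295,297,299,300,301):
        m=p[:,1]<v; out.append((v,p[m,0].min().round(1),p[m,0].max().round(1)) if m.any() else (v,))
    print(r,z,"top",p[:,1].min().round(1),out)
E
```

```text
290 [71 77 79 83 81 80 81 81 81 81 80 80 81 81 82 81 82 82 81 80 79 80 81 82
 82 80 80 80 82 83 79 80 82 82 81 82 80 82 82 80 80 82 84 81]
291 [ 87  92  97  99  97  96  98  96  97  98  98  97  95  99  98  97  94  95
  95  91  90  88  87  92  92  95  95  99  98  98  97  97  98  99 101  99
  96  98  98  98  97  98  99  97]
292 [100 107 109 111 110 112 111 112 110 113 110 112 109 108 104  99  97  90
  91  88  82  78  82  91  91  94 101 104 106 110 110 111 111 113 111 111
 111 112 113 111 111 110 111 112]
293 [108 116 120 120 120 120 120 119 120 122 120 117 111 103  95  89  81  75
  70  68  64  62  67  71  75  79  84  90  98 106 110 117 121 120 121 118
 120 121 121 121 120 119 121 121]
294 [112 123 128 128 129 130 129 128 126 126 125 117 100  84  71  66  65  65
  66  69  74  77  74  70  67  64  67  69  74  86 101 116 124 127 129 127
 127 126 129 127 129 128 126 128]
295 [117 125 133 132 132 134 134 132 132 125 113 100  82  71  72  77  80  83
  86  92  93  95  92  89  87  84  78  74  68  69  79  98 113 124 129 133
 133 132 132 131 134 133 132 131]
296 [115 126 131 133 134 132 135 129 124 
[... 2177 characters left out ...]
oat64(259.4))]
0.012 0.08 top 300.1 [(295,), (297,), (299,), (300,), (301, np.float64(242.9), np.float64(253.7))]
0.014 0.082 top 299.5 [(295,), (297,), (299,), (300, np.float64(244.0), np.float64(252.6)), (301, np.float64(240.8), np.float64(255.8))]
0.019 0.0865 top 297.6 [(295,), (297,), (299, np.float64(239.7), np.float64(256.8)), (300, np.float64(237.0), np.float64(259.5)), (301, np.float64(235.0), np.float64(261.5))]
0.019 0.088 top 298.8 [(295,), (297,), (299, np.float64(245.1), np.float64(251.4)), (300, np.float64(240.2), np.float64(256.3)), (301, np.float64(237.5), np.float64(259.0))]
0.019 0.0897 top 300.2 [(295,), (297,), (299,), (300,), (301, np.float64(241.6), np.float64(254.9))]
```

The visible black rim under the board fits a circle of about 12 mm radius. That is the bellows, not the 38 mm pad. So the pad started high, which is consistent with a knob start of about 2.1 rad, but I couldn't see the pad touch. There is plenty of time, so I'll settle it by turning the knob back gently to its zero stop and then counting up 4.4 rad in the same grasp.

>>> {"op": "arm_command", "data": {"commands": [[1, 0, 0, -4, 0.12], [1, 0, 0, -8, 0.24], [1, -2.6, 1.8, -9, 0.36], [1, -5.2, 3.5, -9, 0.48], [1, -8, 5.2, -9, 0.6]]}}

```text
clock: 8.98
tcp_pos: [0.4117, 0.0104, 0.2432]
orientation: [0.44, 0.898, 0.004, 0.012]
ft_force: [0.3, 0.6, 0.3]
grip_width: 0.0853
```

>>> {"op": "arm_command", "data": {"commands": [[1, 0, 0, 0, 0.12], [1, 0, 0, 0, 0.24], [1, 0, 0, 0, 0.36], [1, 0, 0, 0, 0.48], [1, 0, 0, 0, 0.6]]}}

```text
clock: 9.4
tcp_pos: [0.4126, 0.0104, 0.2445]
orientation: [0.689, 0.724, 0.008, 0.012]
ft_force: [0.1, 0.8, 0.1]
grip_width: 0.0855
```

>>> {"op": "arm_command", "data": {"commands": [[1, 0, 0, 0, 0.12], [1, 0, 0, 0, 0.24], [1, 0, 0, 0, 0.36], [1, 0, 0, 0, 0.48], [1, 0, 0, 0, 0.6]]}}

```text
clock: 9.82
tcp_pos: [0.4134, 0.0104, 0.246]
orientation: [0.875, 0.484, 0.012, 0.009]
ft_force: [-0.2, -0.6, -0.6]
grip_width: 0.0855
```

>>> {"op": "arm_command", "data": {"commands": [[1, 0, 0, 0, 0.12], [1, 0, 0, 0, 0.24], [1, 0, 0, 0, 0.36], [1, 0, 0, 0, 0.48], [1, 0, 0, 0, 0.6]]}}

```text
clock: 10.23
tcp_pos: [0.4142, 0.0104, 0.2474]
orientation: [0.98, 0.2, 0.016, 0.006]
ft_force: [0.6, -0.3, -0.5]
grip_width: 0.0857
```

```bash
python3 to.py .4303 .0264 .142 -29.3
```

```text
clk 10.23 tcp [0.4142 0.0104 0.2474] psi 23.07 q6 [-0.08 -0.16  2.1  -0.    1.16  1.09] F [ 0.6 -0.3 -0.5] w 0.0857
shift [ 1.81 -1.02 10.58] turn 0.914
tilt [ 0.0329 -0.0046 -0.9994]
```

>>> {"op": "arm_command", "data": {"commands": [[1, 1.8, -1, 0, 0.12], [1, 1.8, -1, 1.5, 0.24], [1, 1.8, -1, 3, 0.36], [1, 1.8, -1, 5, 0.48], [1, 1.8, -1, 7, 0.6]]}}

```text
clock: 10.65
tcp_pos: [0.4307, 0.0265, 0.179]
orientation: [0.995, -0.103, 0.019, 0.0]
ft_force: [0.1, -0.7, -0.4]
grip_width: 0.0851
```

```bash
python3 to.py .4303 .0264 .142 -29.3
```

```text
clk 10.65 tcp [0.4307 0.0265 0.179 ] psi -11.82 q6 [-0.04 -0.03  2.14 -0.    1.    1.74] F [ 0.1 -0.7 -0.4] w 0.0851
shift [-0.18  0.03  3.7 ] turn 0.305
tilt [ 0.0372 -0.0047 -0.9993]
```

>>> {"op": "arm_command", "data": {"commands": [[1, -0.2, 0, 1.5, 0.12], [1, -0.2, 0, 3, 0.24], [1, -0.2, 0, 3.7, 0.305], [0, -0.2, 0, 3.7, 0.305], [0, -0.2, 0, 3.7, 0.305]]}}

```text
clock: 11.07
tcp_pos: [0.4308, 0.0267, 0.1427]
orientation: [0.967, -0.253, 0.019, -0.003]
ft_force: [-0.1, 0.2, -0.3]
grip_width: 0.0637
```

>>> {"op": "arm_command", "data": {"commands": [[0, 0, 0, 0, 0], [0, 0, 0, 0, 0], [0, 0, 0, 0, 0], [0, 0, 0, 0, 0], [0, 0, 0, 0, 0]]}}

```text
clock: 11.48
tcp_pos: [0.4312, 0.0252, 0.1445]
orientation: [0.968, -0.252, 0.02, -0.001]
ft_force: [-2.6, -4.3, 5.6]
grip_width: 0.0412
```

```bash
python3 to.py .4303 .0264 .142 -29.3; python3 - <<'E'
from station import env
from h import *
K,V,c=wrist(env); cv2.imwrite("pics/w6.png",c[:,:,::-1])
print(env.get_obs()["torque"])
E
```

```text
clk 11.48 tcp [0.4312 0.0252 0.1445] psi -29.18 q6 [-0.04  0.02  2.17 -0.01  0.91  2.05] F [-2.6 -4.3  5.6] w 0.0412
shift [-0.15 -0.05  0.25] turn 0.002
tilt [ 0.0388 -0.0081 -0.9992]
[-0.86353753  0.62470888  0.02423182]
```

View pics/w6.png

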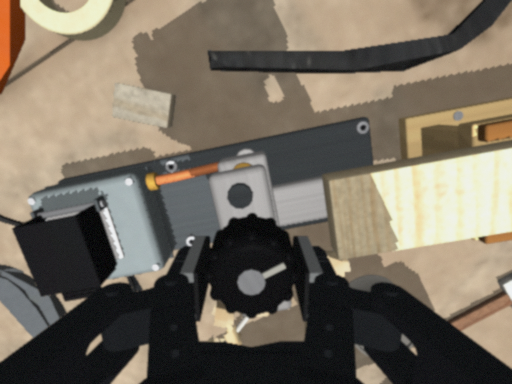

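>>> {"op": "arm_command", "data": {"commands": [[0, 0, 0, 0, -0.12], [0, 0, 0, 0, -0.24], [0, 0, 0, 0, -0.36], [0, 0, 0, 0, -0.48], [0, 0, 0, 0, -0.6]]}}

```text
clock: 11.95
tcp_pos: [0.4312, 0.0259, 0.1447]
orientation: [0.999, 0.048, 0.019, 0.004]
ft_force: [1.7, -0.8, -5.4]
grip_width: 0.0409
```

>>> {"op": "arm_command", "data": {"commands": [[0, 0, 0, 0, -0.12], [0, 0, 0, 0, -0.24], [0, 0, 0, 0, -0.36], [0, 0, 0, 0, -0.48], [0, 0, 0, 0, -0.6]]}}

```text
clock: 12.37
tcp_pos: [0.4309, 0.0263, 0.1449]
orientation: [0.939, 0.343, 0.017, 0.009]
ft_force: [-0.7, -1.0, 0.6]
grip_width: 0.0411
```

>>> {"op": "arm_command", "data": {"commands": [[0, 0, 0, 0, -0.12], [0, 0, 0, 0, -0.24], [0, 0, 0, 0, -0.36], [0, 0, 0, 0, -0.48], [0, 0, 0, 0, -0.6]]}}

```text
clock: 12.78
tcp_pos: [0.4304, 0.0263, 0.1449]
orientation: [0.795, 0.607, 0.014, 0.013]
ft_force: [2.8, -0.6, -5.1]
grip_width: 0.0411
```

>>> {"op": "arm_command", "data": {"commands": [[0, 0, 0, 0, -0.12], [0, 0, 0, 0, -0.24], [0, 0, 0, 0, -0.36], [0, 0, 0, 0, -0.48], [0, 0, 0, 0, -0.6]]}}

```text
clock: 13.2
tcp_pos: [0.4302, 0.0261, 0.1449]
orientation: [0.577, 0.816, 0.009, 0.016]
ft_force: [2.1, -1.0, -5.1]
grip_width: 0.041
```

```bash
python3 to.py .4303 .0264 .142 -29.3; python3 - <<'E'
from station import env
from h import *
K,V,c=wrist(env); cv2.imwrite("pics/w7.png",c[:,:,::-1])
print(env.get_obs()["torque"])
E
```

```text
clk 13.2 tcp [0.4302 0.0261 0.1449] psi 109.46 q6 [-0.04  0.02  2.17 -0.    0.92 -0.38] F [ 2.1 -1.  -5.1] w 0.041
shift [0.03 0.01 0.29] turn 2.422
tilt [ 0.0367 -0.004  -0.9993]
[-0.1203476   0.34864156  0.05150892]
```

View pics/w7.png

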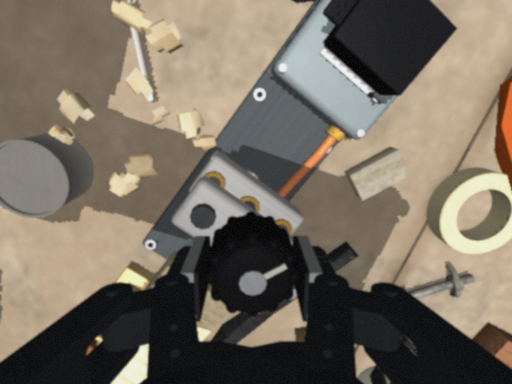

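>>> {"op": "arm_command", "data": {"commands": [[0, 0, 0, 0, -0.12], [0, 0, 0, 0, -0.24], [0, 0, 0, 0, -0.36], [0, 0, 0, 0, -0.48], [0, 0, 0, 0, -0.6]]}}

```text
clock: 13.67
tcp_pos: [0.4302, 0.0259, 0.145]
orientation: [0.307, 0.952, 0.004, 0.018]
ft_force: [1.1, -1.7, -5.4]
grip_width: 0.0411
```

>>> {"op": "arm_command", "data": {"commands": [[0, 0, 0, 0, -0.12], [0, 0, 0, 0, -0.24], [0, 0, 0, 0, -0.36], [0, 0, 0, 0, -0.48], [0, 0, 0, 0, -0.6]]}}

```text
clock: 14.08
tcp_pos: [0.43, 0.0258, 0.145]
orientation: [0.01, 1.0, -0.002, 0.019]
ft_force: [1.4, -1.8, -5.5]
grip_width: 0.0412
```

```bash
python3 to.py .4303 .0264 .142 -29.3; python3 - <<'E'
from station import env
from h import *
K,V,c=wrist(env); cv2.imwrite("pics/w8.png",c[:,:,::-1])
print(env.get_obs()["torque"],env.get_obs()["tau"])
E
```

```text
clk 14.08 tcp [0.43   0.0258 0.145 ] psi 178.81 q6 [-0.04  0.02  2.17 -0.    0.92 -1.59] F [ 1.4 -1.8 -5.5] w 0.0412
shift [-0.01  0.06  0.3 ] turn 3.632
tilt [ 0.037  -0.0043 -0.9993]
[0.33715775 0.05764324 0.0642392 ] [ 9.07759499e-01 -2.70076150e+01 -2.54555583e+01 -8.13203515e-03
 -5.17133609e-03 -2.46602632e-01]
```

View pics/w8.png

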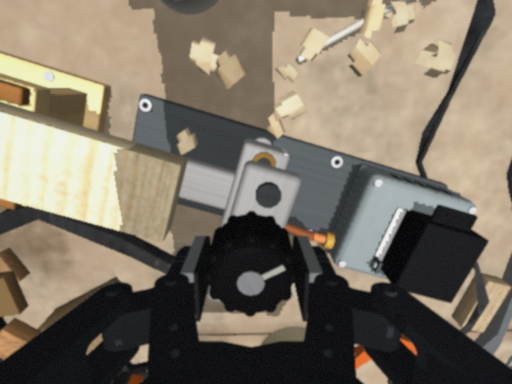

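>>> {"op": "arm_command", "data": {"commands": [[0, 0, 0, 0, -0.12], [0, 0, 0, 0, -0.24], [0, 0, 0, 0, -0.36], [0, 0, 0, 0, -0.48], [0, 0, 0, 0, -0.6]]}}

```text
clock: 14.55
tcp_pos: [0.4299, 0.0257, 0.1451]
orientation: [-0.288, 0.958, -0.007, 0.017]
ft_force: [1.7, -3.8, -4.5]
grip_width: 0.041
```

```bash
python3 to.py .4303 .0264 .142 -137.1; python3 - <<'E'
from station import env
print(env.get_obs()["torque"],env.get_obs()["tau"][5])
E
```

```text
clk 14.55 tcp [0.4299 0.0257 0.1451] psi -146.55 q6 [-0.04  0.02  2.17 -0.    0.92 -2.19] F [ 1.7 -3.8 -4.5] w 0.041
shift [-0.06  0.05  0.31] turn -0.165
tilt [ 0.0366 -0.004  -0.9993]
[ 0.4995481   0.41125081 -0.06021166] 0.8569853939116001
```

>>> {"op": "arm_command", "data": {"commands": [[0, 0, 0, 0, -0.05], [0, 0, 0, 0, -0.1], [0, 0, 0, 0, -0.15], [0, 0, 0, 0, -0.2], [0, 0, 0, 0, -0.22]]}}

```text
clock: 14.97
tcp_pos: [0.4296, 0.0249, 0.1451]
orientation: [-0.389, 0.921, -0.009, 0.015]
ft_force: [1.7, -4.6, -4.0]
grip_width: 0.0407
```

```bash
python3 to.py .4303 .0264 .142 -137.1; python3 - <<'E'
from station import env
from h import *
print(env.get_obs()["torque"],env.get_obs()["tau"][5])
K,V,c=wrist(env); cv2.imwrite("pics/w9.png",c[:,:,::-1])
a=[cv2.imread(f"pics/{n}.png")[200:330,180:325] for n in("w8","w9")]
cv2.imwrite("pics/w89.png",cv2.resize(np.hstack(a),None,fx=2.7,fy=2.7,interpolation=cv2.INTER_CUBIC))
E
```

```text
clk 14.97 tcp [0.4296 0.0249 0.1451] psi -134.18 q6 [-0.04  0.02  2.17 -0.    0.92 -2.41] F [ 1.7 -4.6 -4. ] w 0.0407
shift [-0.15  0.06  0.31] turn 0.051
tilt [ 0.0357 -0.0052 -0.9993]
[-0.30991896  0.2350859  -0.54022744] -0.4607417341321707
```

View pics/w89.png

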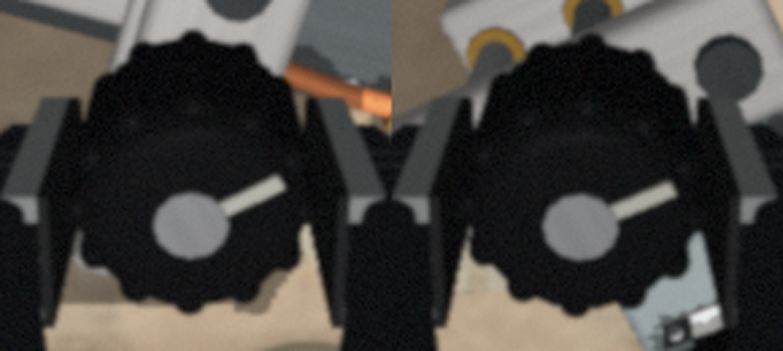

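At the stop the torque rose to 0.54 N m, at about 4.4 rad back from the working position. That confirms the start at about 2.1, and the index slipped only a few degrees. I'll turn back up 4.4 rad.

>>> {"op": "arm_command", "data": {"commands": [[0, 0, 0, 0, 0.12], [0, 0, 0, 0, 0.24], [0, 0, 0, 0, 0.36], [0, 0, 0, 0, 0.48], [0, 0, 0, 0, 0.6]]}}

```text
clock: 15.43
tcp_pos: [0.4293, 0.0252, 0.1451]
orientation: [-0.095, 0.995, -0.004, 0.017]
ft_force: [1.7, 1.7, -4.4]
grip_width: 0.0408
```

>>> {"op": "arm_command", "data": {"commands": [[0, 0, 0, 0, 0.12], [0, 0, 0, 0, 0.24], [0, 0, 0, 0, 0.36], [0, 0, 0, 0, 0.48], [0, 0, 0, 0, 0.6]]}}

```text
clock: 15.85
tcp_pos: [0.4293, 0.0257, 0.1451]
orientation: [0.208, 0.978, 0.002, 0.018]
ft_force: [2.3, 2.5, -5.5]
grip_width: 0.0412
```

>>> {"op": "arm_command", "data": {"commands": [[0, 0, 0, 0, 0.12], [0, 0, 0, 0, 0.24], [0, 0, 0, 0, 0.36], [0, 0, 0, 0, 0.48], [0, 0, 0, 0, 0.6]]}}

```text
clock: 16.27
tcp_pos: [0.4295, 0.0262, 0.1453]
orientation: [0.492, 0.87, 0.007, 0.017]
ft_force: [3.5, 3.5, -4.5]
grip_width: 0.0409
```

>>> {"op": "arm_command", "data": {"commands": [[0, 0, 0, 0, 0.12], [0, 0, 0, 0, 0.24], [0, 0, 0, 0, 0.36], [0, 0, 0, 0, 0.48], [0, 0, 0, 0, 0.6]]}}

```text
clock: 16.68
tcp_pos: [0.4302, 0.0266, 0.1458]
orientation: [0.73, 0.683, 0.013, 0.014]
ft_force: [4.3, 0.1, -5.5]
grip_width: 0.0412
```

>>> {"op": "arm_command", "data": {"commands": [[0, 0, 0, 0, 0.12], [0, 0, 0, 0, 0.24], [0, 0, 0, 0, 0.36], [0, 0, 0, 0, 0.48], [0, 0, 0, 0, 0.6]]}}

```text
clock: 17.1
tcp_pos: [0.4311, 0.0265, 0.1458]
orientation: [0.902, 0.432, 0.017, 0.01]
ft_force: [4.6, -1.5, -5.5]
grip_width: 0.0408
```

>>> {"op": "arm_command", "data": {"commands": [[0, 0, 0, 0, 0.12], [0, 0, 0, 0, 0.24], [0, 0, 0, 0, 0.36], [0, 0, 0, 0, 0.48], [0, 0, 0, 0, 0.6]]}}

```text
clock: 17.52
tcp_pos: [0.4317, 0.0259, 0.1459]
orientation: [0.99, 0.142, 0.02, 0.006]
ft_force: [3.7, -2.9, -7.4]
grip_width: 0.0411
```

>>> {"op": "arm_command", "data": {"commands": [[0, 0, 0, 0, 0.12], [0, 0, 0, 0, 0.24], [0, 0, 0, 0, 0.36], [0, 0, 0, 0, 0.48], [0, 0, 0, 0, 0.6]]}}

```text
clock: 17.93
tcp_pos: [0.4316, 0.0249, 0.1459]
orientation: [0.987, -0.161, 0.021, 0.001]
ft_force: [1.8, -2.6, -5.2]
grip_width: 0.0411
```

```bash
python3 to.py .4303 .0264 .142 -26.3; python3 - <<'E'
from station import env
from h import *
print(env.get_obs()["torque"],env.get_obs()["tau"][5])
K,V,c=wrist(env); cv2.imwrite("pics/w10.png",c[:,:,::-1])
E
```

```text
clk 17.93 tcp [0.4316 0.0249 0.1459] psi -18.5 q6 [-0.04  0.02  2.17 -0.01  0.91  1.86] F [ 1.8 -2.6 -5.2] w 0.0411
shift [-0.19 -0.1   0.38] turn 0.136
tilt [ 0.0415 -0.0079 -0.9991]
[-1.06657743  0.20615889  0.06656199] -0.8401354774832726
```

View pics/w10.png

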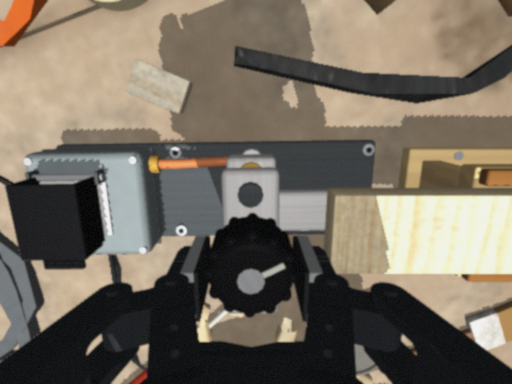

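```bash
cat > idx.py <<'E'
import sys;from h import *
def idx(im,K,V,O):
    # white-ish index inside knob: mask bright low-sat px between 8 and 19mm from axis on plane .172
    out=[]
    g=im.astype(int)
    for v in range(im.shape[0]):
        for u in range(im.shape[1]):
            b,gg,r=g[v,u]
            if min(b,gg,r)>110:
                d=plane(K,V,(u,v),.172)-O
                if .0085<np.hypot(d[0],d[1])<.0165: out.append(d[:2])
    return np.array(out)
E
python3 - <<'E'
from station import env
from idx import *
K,V,c=wrist(env); im=c[:,:,::-1]
yaw=np.radians(-17.5); xs=np.array([np.cos(yaw),np.sin(yaw)]);ys=np.array([-xs[1],xs[0]])
for O in(np.array([.4303,.0262,.172]),):
    # centre from grey cap
    pts=[plane(K,V,(u,v),.172)[:2] for v in range(268,296) for u in range(236,268) if im[v,u].min()>110]
    cap=np.array(pts); near=cap[np.hypot(*(cap-O[:2]).T)<.009]; print("cap c",near.mean(0),len(near))
    p=idx(im,K,V,O); m=p.mean(0)+O[:2]-near.mean(0); print(len(p)); a=m@xs,m@ys
    # cw angle from -x : -x -> +y -> +x
    print(np.degrees(np.arctan2(a[1],-a[0]))%360)
E
```

```text
cap c [0.43019513 0.02642034] 532
96
244.8484927741317
```

The index reads 244.8° (4.27 rad), so another 0.13 rad reaches 4.40. I'll make that turn and release.

>>> {"op": "arm_command", "data": {"commands": [[0, 0, 0, 0, 0.07], [0, 0, 0, 0, 0.13], [0, 0, 0, 0, 0.13], [1, 0, 0, 0, 0.13], [1, 0, 0, 0, 0.13]], "newtons": 20}}

```text
clock: 18.45
tcp_pos: [0.4324, 0.0254, 0.1467]
orientation: [0.975, -0.221, 0.022, -0.002]
ft_force: [0.5, -0.6, 1.0]
grip_width: 0.0638
```

```bash
python3 to.py .4303 .0264 .23 -17.5
```

```text
clk 18.45 tcp [0.4324 0.0254 0.1467] psi -25.54 q6 [-0.04  0.02  2.17 -0.01  0.92  1.98] F [ 0.5 -0.6  1. ] w 0.0638
shift [ 0.11 -0.11 -8.33] turn -0.14
tilt [ 0.0432 -0.0066 -0.999 ]
```

>>> {"op": "arm_command", "data": {"commands": [[1, 0, 0, 0, 0], [1, 0, 0, -4, 0], [1, 0, 0, -7.5, -0.1], [1, -2, -3.3, -8.3, -0.14], [1, -4, -6.6, -8.3, -0.14]]}}

```text
clock: 18.87
tcp_pos: [0.4251, 0.1028, 0.2339]
orientation: [0.988, -0.154, 0.027, -0.002]
ft_force: [1.9, -0.7, 0.3]
grip_width: 0.0853
```

```bash
python3 to.py .416 .175 .23 -17.5;python3 - <<'E'
from station import env
from h import *
K,V,c=wrist(env); np.savez("w11.npz",K=K,V=V); cv2.imwrite("pics/w11.png",c[:,:,::-1])
c=cams(env)
cv2.imwrite("pics/sc11.png",cv2.resize(c["scene"][2][150:330,190:380,::-1],None,fx=3.3,fy=3.3,interpolation=cv2.INTER_CUBIC))
E
```

```text
clk 18.87 tcp [0.4251 0.1028 0.2339] psi -17.72 q6 [ 0.15 -0.1   2.08 -0.01  1.11  2.03] F [ 1.9 -0.7  0.3] w 0.0853
shift [-3.08 -6.59  0.31] turn -0.004
tilt [ 0.0539 -0.0047 -0.9985]
```

View pics/w11.png

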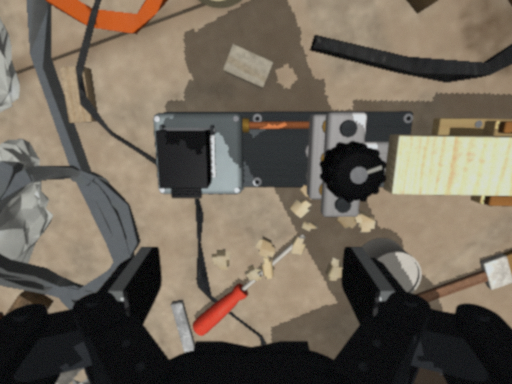

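View pics/sc11.png

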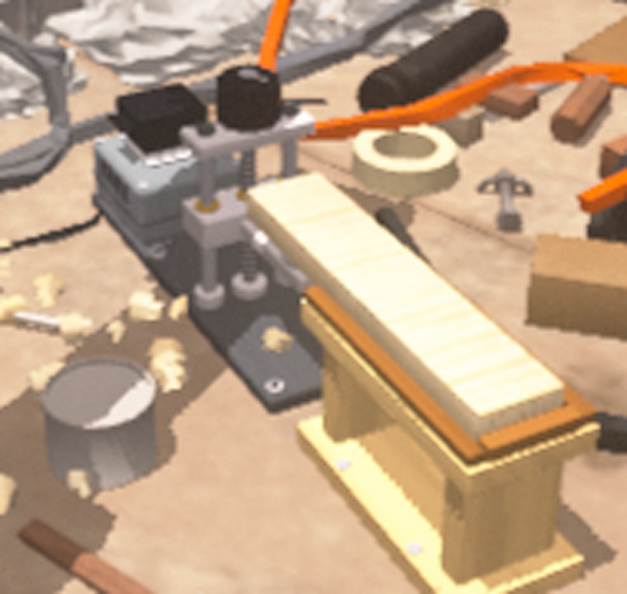

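```bash
python3 - <<'E'
from idx import *
im=cv2.imread("pics/w11.png");w=np.load("w11.npz");K,V=w["K"],w["V"]
cv2.imwrite("pics/w11z.png",cv2.resize(im[100:220,140:260],None,fx=5,fy=5,interpolation=cv2.INTER_CUBIC))
yaw=np.radians(-17.5); xs=np.array([np.cos(yaw),np.sin(yaw)]);ys=np.array([-xs[1],xs[0]])
O=np.array([.4303,.0265,.172]);print(proj(K,V,O))
P=np.array([plane(K,V,(u,v),.172)[:2] for v in range(145,200) for u in range(320,388) if im[v,u].min()>105 ])
c0=plane(K,V,proj(K,V,O),.172)[:2]; n=P[np.hypot(*(P-c0).T)<.009]; c=n.mean(0); r=np.hypot(*(P-c).T); p=P[(r>.009)&(r<.016)].mean(0)-c
print("cap",c,len(n),"idx deg",np.degrees(np.arctan2(p@ys,-(p@xs)))%360)
S=lambda X:((X[:2]-O[:2])@xs*1e3,(X[:2]-O[:2])@ys*1e3)
for uv in[(157,130),(211,130),(211,186),(157,188)]: print("hood",np.round(S(plane(K,V,uv,.096)),1))
for uv in[(172,197),(203,197)]: print("lip",np.round(S(plane(K,V,uv,.085)),1))
for uv in[(159,117),(242,113),(242,193),(157,193)]: print("housing",np.round(S(plane(K,V,uv,.058)),1))
for uv in[(257,118),(257,183),(408,118)]: print("screws",np.round(S(plane(K,V,uv,.012)),1))
E
```

```text
[358.45146958 175.03793703]
cap [0.43050559 0.02589826] 208 idx deg 250.19810068724593
hood [ 27.5 159.2]
hood [ 27.4 110.2]
hood [-24.4 112. ]
hood [-26.3 163.2]
lip [-37.9 152.6]
lip [-37.9 121.9]
housing [ 39. 168.]
housing [42.7 83.6]
housing [-40.4  84.4]
housing [-40.5 176.1]
screws [37.7 68.1]
screws [-39.2  68. ]
screws [  37.2 -105.6]
```

View pics/w11z.png

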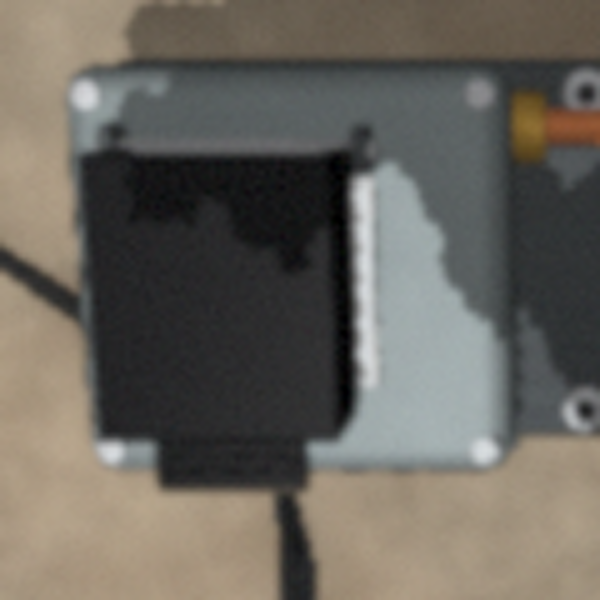

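Knob index now reads 250° (4.37 rad), so the squeeze is about 1.9 mm. The guard spans x −26 to 27 and y about 112 to 161 in stand coordinates, as expected. Next I'll grip its side walls near the front.

```bash
cat > st.py <<'E'
# stand coords mm -> world ; usage st.py x y z(m tcp) psi
import sys,subprocess
import numpy as np
yaw=np.radians(-17.5); xs=np.array([np.cos(yaw),np.sin(yaw)]);ys=np.array([-xs[1],xs[0]])
x,y,z=map(float,sys.argv[1:4]); p=np.array([.4304,.0263])+x/1e3*xs+y/1e3*ys
subprocess.run(["python3","to.py",str(p[0]),str(p[1]),str(z/1e3),sys.argv[4] if len(sys.argv)>4 else "-17.5"])
E
python3 st.py -20 137.5 140; python3 st.py -20 137.5 68
```

```text
clk 19.02 tcp [0.4214 0.105  0.2299] psi -17.2 q6 [ 0.15 -0.1   2.09 -0.01  1.11  2.03] F [ 0.4 -0.1 -0.5] w 0.0858
shift [ 0.86 -6.43  9.09] turn 0.005
tilt [ 0.0454 -0.0052 -0.999 ]
clk 19.02 tcp [0.4214 0.105  0.2299] psi -17.2 q6 [ 0.15 -0.1   2.09 -0.01  1.11  2.03] F [ 0.4 -0.1 -0.5] w 0.0858
shift [ 0.53 -6.37 16.28] turn 0.005
tilt [ 0.0454 -0.0052 -0.999 ]
```

>>> {"op": "arm_command", "data": {"commands": [[1, 0.4, -3, 1, 0], [1, 0.9, -6.4, 2.5, 0], [1, 0.8, -6.4, 6, 0], [1, 0.7, -6.4, 9.5, 0], [1, 0.6, -6.4, 12, 0]]}}

```text
clock: 19.43
tcp_pos: [0.4505, 0.1631, 0.1083]
orientation: [0.989, -0.149, 0.022, -0.0]
ft_force: [0.2, 0.0, 0.2]
grip_width: 0.0855
```

```bash
python3 st.py -20 137.5 68
```

```text
clk 19.43 tcp [0.4505 0.1631 0.1083] psi -17.16 q6 [ 0.27  0.17  2.09 -0.02  0.84  2.15] F [0.2 0.  0.2] w 0.0855
shift [ 0.02 -0.07  4.04] turn 0.006
tilt [ 0.043  -0.006  -0.9991]
```

>>> {"op": "arm_command", "data": {"commands": [[1, 0, -0.1, 2, 0], [1, 0, -0.1, 4, 0], [1, 0, -0.1, 4, 0], [0, 0, -0.1, 4, 0], [0, 0, -0.1, 4, 0]], "newtons": 20}}

```text
clock: 19.85
tcp_pos: [0.4535, 0.1635, 0.0692]
orientation: [0.989, -0.149, 0.022, -0.0]
ft_force: [0.1, 1.2, 0.4]
grip_width: 0.0637
```

>>> {"op": "arm_command", "data": {"commands": [[0, 0, 0, 0, 0], [0, 0, 0, 0, 0], [0, 0, 0, 0, 0], [0, 0, 0, 0, 0], [0, 0, 0, 0, 0]]}}

```text
clock: 20.27
tcp_pos: [0.4548, 0.1628, 0.0713]
orientation: [0.989, -0.149, 0.024, -0.0]
ft_force: [-1.7, -4.2, 6.8]
grip_width: 0.0456
```

```bash
python3 st.py -20 137.5 68; python3 - <<'E'
from station import env
from h import *
K,V,c=wrist(env); cv2.imwrite("pics/w12.png",c[:,:,::-1])
E
```

```text
clk 20.27 tcp [0.4548 0.1628 0.0713] psi -17.12 q6 [ 0.27  0.24  2.1  -0.03  0.75  2.16] F [-1.7 -4.2  6.8] w 0.0456
shift [-0.23  0.01  0.32] turn 0.007
tilt [ 0.0468 -0.007  -0.9989]
```

View pics/w12.png

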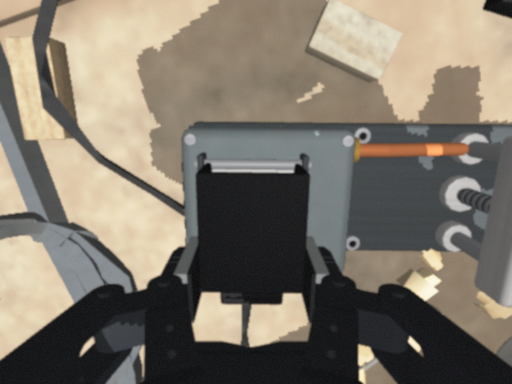

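>>> {"op": "arm_command", "data": {"commands": [[0, 0.8, 0, -1, 0], [0, 1.9, 0, -1.8, 0], [0, 3.2, 0, -2.3, 0], [0, 4.5, 0, -2.4, 0], [0, 5.9, 0, -2.2, 0]]}}

```text
clock: 20.73
tcp_pos: [0.5091, 0.1454, 0.0974]
orientation: [0.989, -0.149, 0.022, 0.0]
ft_force: [-4.8, 1.0, -0.7]
grip_width: 0.0456
```

```bash
python3 st.py 40 137.5 95; python3 - <<'E'
from station import env
from h import *
K,V,c=wrist(env); cv2.imwrite("pics/w13.png",c[:,:,::-1])
c=cams(env)
cv2.imwrite("pics/si13.png",cv2.resize(c["side"][2][130:290,160:320,::-1],None,fx=3.7,fy=3.7,interpolation=cv2.INTER_CUBIC))
E
```

```text
clk 20.73 tcp [0.5091 0.1454 0.0974] psi -17.13 q6 [ 0.21  0.28  1.98 -0.02  0.84  2.09] F [-4.8  1.  -0.7] w 0.0456
shift [ 0.06 -0.02  0.24] turn 0.006
tilt [ 0.0432 -0.0072 -0.999 ]
```

View pics/w13.png

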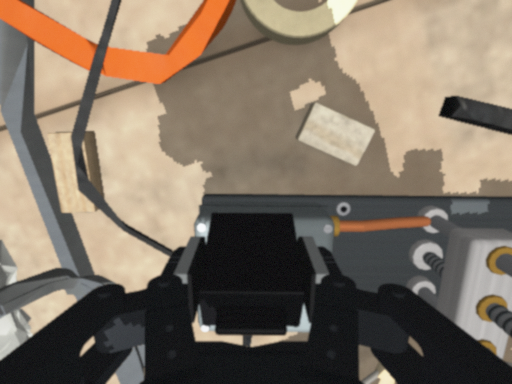

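View pics/si13.png

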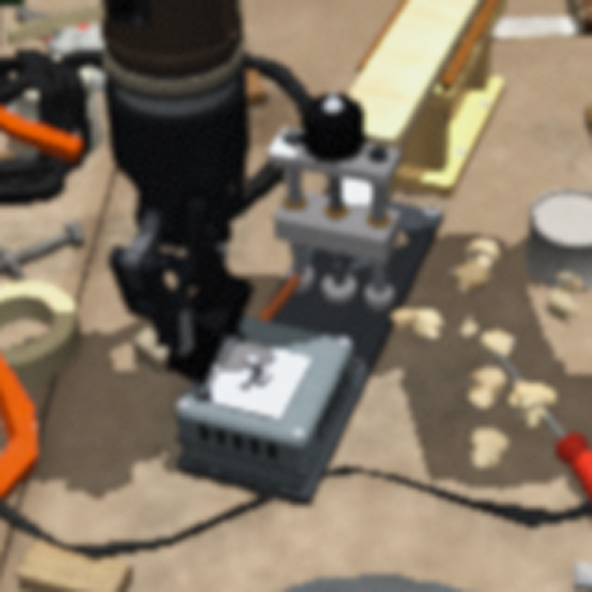

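>>> {"op": "arm_command", "data": {"commands": [[0, 0.6, 0, 0.2, 0], [0, 0.9, 0, 0.3, 0], [1, 0.9, 0, 0.3, 0], [1, 0.9, 0, 0.3, 0], [1, 0.9, 0, 0.3, 0]]}}

```text
clock: 21.3
tcp_pos: [0.5212, 0.1424, 0.0951]
orientation: [0.989, -0.149, 0.026, -0.0]
ft_force: [-0.5, -0.4, 0.3]
grip_width: 0.0798
```

```bash
python3 st.py -60 150 200; 
```

```text
clk 21.3 tcp [0.5212 0.1424 0.0951] psi -17.1 q6 [ 0.2   0.3   1.96 -0.02  0.83  2.08] F [-0.5 -0.4  0.3] w 0.0798
shift [-10.61  -1.36 -11.04] turn 0.007
tilt [ 0.0514 -0.0076 -0.9986]
```

>>> {"op": "arm_command", "data": {"commands": [[1, 0, 0, -3.5, 0], [1, 0, 0, -7.5, 0], [1, -3.5, -0.5, -9.5, 0], [1, -7, -1, -10, 0], [1, -10.5, -1.3, -10, 0]]}}

```text
clock: 21.72
tcp_pos: [0.4218, 0.1879, 0.1931]
orientation: [0.988, -0.149, 0.03, -0.002]
ft_force: [0.6, 1.0, 0.4]
grip_width: 0.0852
```

```bash
python3 - <<'E'
from station import env
from h import *
env.capture("side")
K,V,c=wrist(env); np.savez("w14.npz",K=K,V=V); cv2.imwrite("pics/w14.png",c[:,:,::-1])
E
python3 st.py -60 150 200
```

```text
clk 21.82 tcp [0.4153 0.1874 0.1892] psi -16.91 q6 [ 0.34 -0.    2.08 -0.03  1.01  2.22] F [ 0.6  0.5 -0.2] w 0.0857
shift [ 0.34 -0.09 -1.06] turn 0.01
tilt [ 0.0491 -0.0072 -0.9988]
```

View pics/w14.png

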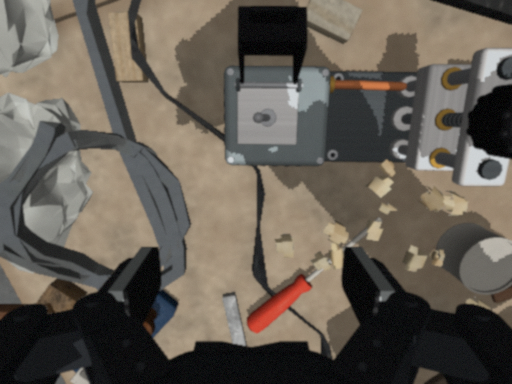

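```bash
python3 - <<'E'
from h import *
im=cv2.imread("pics/w14.png");cv2.imwrite("pics/w14z.png",cv2.resize(im[75:165,220:330],None,fx=7,fy=7,interpolation=cv2.INTER_CUBIC))
w=np.load("w14.npz");K,V=w["K"],w["V"]
yaw=np.radians(-17.5); xs=np.array([np.cos(yaw),np.sin(yaw),0]);ys=np.array([-xs[1],xs[0],0]);O=np.array([.4304,.0263,0])
for X in[(0,138,63),(0,146.2,83.4),(0,129.8,83.4),(0,138,58)]: print(X,((proj(K,V,O+X[0]/1e3*xs+X[1]/1e3*ys+[0,0,X[2]/1e3])-[220,75])*7).round())
E
```

```text
(0, 138, 63) [334. 299.]
(0, 146.2, 83.4) [269. 299.]
(0, 129.8, 83.4) [414. 301.]
(0, 138, 58) [332. 298.]
```

View pics/w14z.png

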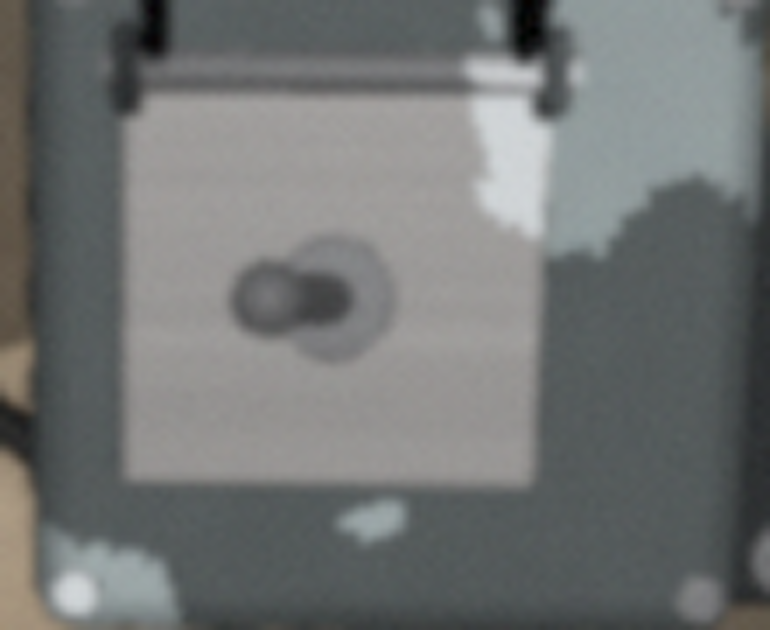

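The toggle tip is at zoom (269,299), exactly where predicted for "off", and the guard stays open. I'll push with shut fingers from the +y side.

```bash
python3 st.py 0 174 120;python3 st.py 0 174 76
```

```text
clk 21.82 tcp [0.4153 0.1874 0.1892] psi -16.91 q6 [ 0.34 -0.    2.08 -0.03  1.01  2.22] F [ 0.6  0.5 -0.2] w 0.0857
shift [ 5.96 -2.37  7.24] turn 0.01
tilt [ 0.0491 -0.0072 -0.9988]
clk 21.82 tcp [0.4153 0.1874 0.1892] psi -16.91 q6 [ 0.34 -0.    2.08 -0.03  1.01  2.22] F [ 0.6  0.5 -0.2] w 0.0857
shift [ 5.74 -2.33 11.63] turn 0.01
tilt [ 0.0491 -0.0072 -0.9988]
```

>>> {"op": "arm_command", "data": {"commands": [[0, 3, -1.2, 1, 0], [0, 6, -2.4, 3, 0], [0, 6, -2.4, 5, 0], [0, 6, -2.4, 7, 0], [0, 6, -2.4, 7, 0]]}}

```text
clock: 22.23
tcp_pos: [0.4812, 0.1914, 0.1185]
orientation: [0.989, -0.147, 0.022, 0.002]
ft_force: [-1.4, -0.0, -0.7]
grip_width: 0.0257
```

```bash
python3 - <<'E'
from station import env
from h import *
env.capture("side")
K,V,c=wrist(env); np.savez("w15.npz",K=K,V=V); cv2.imwrite("pics/w15.png",c[:,:,::-1])
E
python3 st.py 0 174 76
```

```text
clk 22.33 tcp [0.4829 0.1922 0.1217] psi -16.91 q6 [ 0.31  0.22  1.99 -0.03  0.88  2.19] F [-0.1 -0.7  0.1] w 0.0097
shift [-0.24  0.03  4.57] turn 0.01
tilt [ 0.0477 -0.0078 -0.9988]
```

View pics/w15.png

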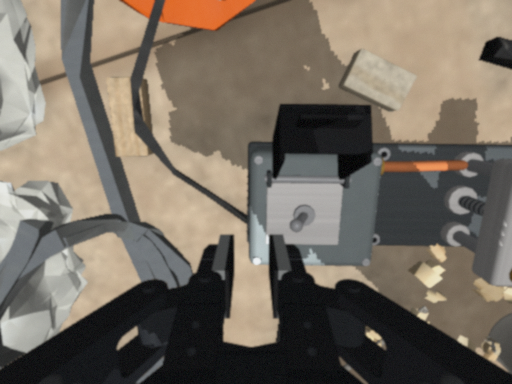

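>>> {"op": "arm_command", "data": {"commands": [[0, -0.2, 0, 2.2, 0], [0, -0.2, 0, 4.5, 0], [0, -0.2, 0, 4.5, 0], [0, -0.2, 0.8, 4.5, 0], [0, -0.2, 1.5, 4.5, 0]]}}

```text
clock: 22.75
tcp_pos: [0.48, 0.1782, 0.0784]
orientation: [0.989, -0.147, 0.026, -0.0]
ft_force: [-0.0, 2.6, 3.7]
grip_width: -0.0001
```

```bash
python3 - <<'E'
from station import env
from h import *
env.capture("side")
K,V,c=wrist(env); cv2.imwrite("pics/w16.png",c[:,:,::-1])
E
python3 st.py 0 143 76
```

```text
clk 22.85 tcp [0.4801 0.1778 0.0788] psi -16.98 q6 [ 0.28  0.28  2.03 -0.03  0.78  2.17] F [-0.4 -0.3  0.3] w -0.0001
shift [-0.22  1.64  0.26] turn 0.009
tilt [ 0.0513 -0.0066 -0.9987]
```

View pics/w16.png

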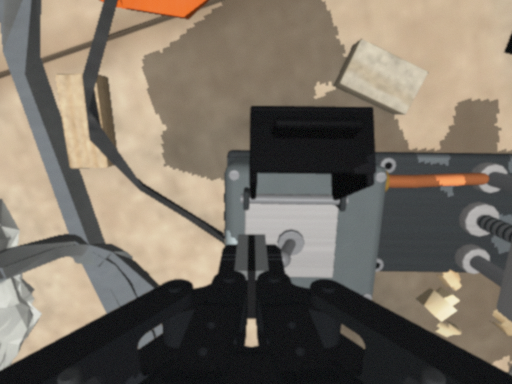

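>>> {"op": "arm_command", "data": {"commands": [[0, -0.2, 0.5, 0.2, 0], [0, -0.2, 1, 0.2, 0], [0, -0.2, 1.5, 0.2, 0], [0, -0.2, 1.9, 0.2, 0], [0, -0.2, 1.9, 0.2, 0]]}}

```text
clock: 23.27
tcp_pos: [0.4759, 0.1619, 0.079]
orientation: [0.988, -0.149, 0.029, -0.004]
ft_force: [1.7, 6.8, 5.1]
grip_width: -0.0001
```

```bash
python3 - <<'E'
from station import env
from h import *
K,V,c=wrist(env); cv2.imwrite("pics/w17.png",c[:,:,::-1])
E
python3 st.py 0 141 76
```

```text
clk 23.32 tcp [0.4759 0.1619 0.079 ] psi -17.11 q6 [ 0.25  0.26  2.06 -0.02  0.77  2.14] F [1.5 6.4 4.9] w -0.0001
shift [-0.28  0.21  0.28] turn 0.007
tilt [ 0.0589 -0.002  -0.9983]
```

View pics/w17.png

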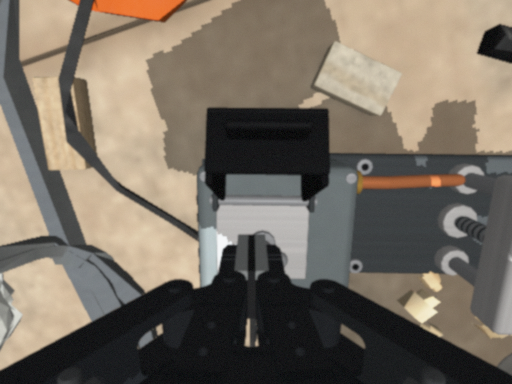

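>>> {"op": "arm_command", "data": {"commands": [[0, 0, -1, 0, 0], [0, 0, -2.5, -1, 0], [0, -1, -2.5, -4.5, 0], [0, -3.5, -1.5, -7.5, 0], [1, -6, -0.5, -9, 0]]}}

```text
clock: 23.73
tcp_pos: [0.4164, 0.1853, 0.1685]
orientation: [0.988, -0.148, 0.031, -0.004]
ft_force: [0.4, 0.6, 0.4]
grip_width: 0.0113
```

```bash
python3 - <<'E'
from station import env
from h import *
env.capture("side")
K,V,c=wrist(env); np.savez("w18.npz",K=K,V=V);im=c[:,:,::-1]; cv2.imwrite("pics/w18.png",im)
yaw=np.radians(-17.5); xs=np.array([np.cos(yaw),np.sin(yaw),0]);ys=np.array([-xs[1],xs[0],0]);O=np.array([.4304,.0263,0])
p=proj(K,V,O+.138*ys+[0,0,.07]).astype(int);print(p)
x0,y0=p-[55,45]
cv2.imwrite("pics/w18z.png",cv2.resize(im[max(y0,0):y0+90,x0:x0+110],None,fx=7,fy=7,interpolation=cv2.INTER_CUBIC))
for X in[(0,138,63),(0,146.2,83.4),(0,129.8,83.4)]: print(X,((proj(K,V,O+X[0]/1e3*xs+X[1]/1e3*ys+[0,0,X[2]/1e3])-[x0,max(y0,0)])*7).round())
E
python3 st.py 60 138 80
```

```text
[264 117]
(0, 138, 63) [385. 319.]
(0, 146.2, 83.4) [312. 318.]
(0, 129.8, 83.4) [469. 320.]
clk 23.83 tcp [0.4124 0.1845 0.1671] psi -17.02 q6 [ 0.34  0.02  2.12 -0.03  0.95  2.22] F [-0.  -0.2 -0.5] w 0.0255
shift [11.95  0.99  9.4 ] turn 0.008
tilt [ 0.0592 -0.0021 -0.9982]
```

View pics/w18z.png

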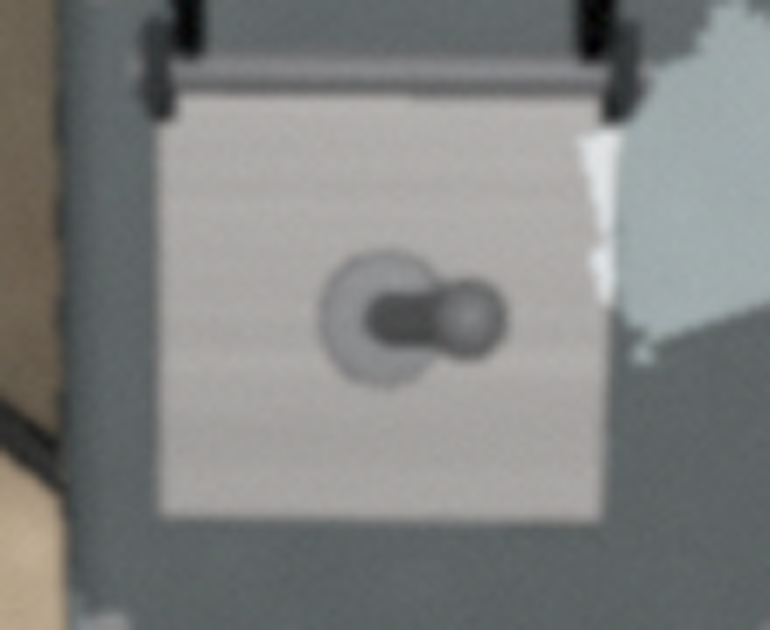

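View pics/w18.png

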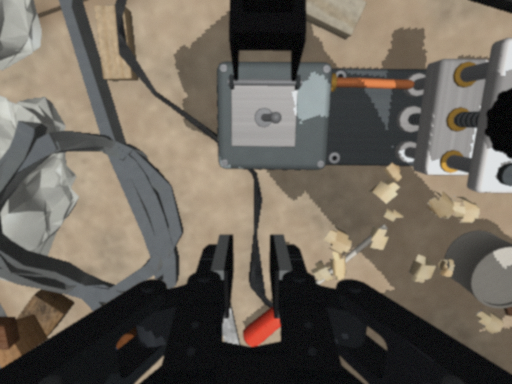

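The toggle ball is now at zoom (467,320), which matches the predicted fully-on place (469,320). Next I'll close the guard.

```bash
python3 st.py 62 138 150;python3 st.py 62 138 79
```

```text
clk 23.83 tcp [0.4124 0.1845 0.1671] psi -17.02 q6 [ 0.34  0.02  2.12 -0.03  0.95  2.22] F [-0.  -0.2 -0.5] w 0.0255
shift [12.55  0.89  2.42] turn 0.008
tilt [ 0.0592 -0.0021 -0.9982]
clk 23.83 tcp [0.4124 0.1845 0.1671] psi -17.02 q6 [ 0.34  0.02  2.12 -0.03  0.95  2.22] F [-0.  -0.2 -0.5] w 0.0255
shift [12.14  1.    9.51] turn 0.008
tilt [ 0.0592 -0.0021 -0.9982]
```

>>> {"op": "arm_command", "data": {"commands": [[1, 3.2, 0.2, 0, 0], [1, 6.4, 0.4, 0.2, 0], [1, 9.6, 0.7, 0.6, 0], [1, 12.5, 0.9, 1, 0], [1, 12.5, 0.9, 2, 0]]}}

```text
clock: 24.25
tcp_pos: [0.5373, 0.1376, 0.1557]
orientation: [0.988, -0.149, 0.034, -0.004]
ft_force: [0.9, 1.3, 1.0]
grip_width: 0.085
```

```bash
python3 - <<'E'
from station import env
from h import *
env.capture("side")
K,V,c=wrist(env); cv2.imwrite("pics/w19.png",c[:,:,::-1])
E
python3 st.py 62 138 79
```

```text
clk 24.35 tcp [0.5294 0.1382 0.1515] psi -17.12 q6 [ 0.18  0.22  1.92 -0.02  0.95  2.06] F [-0.6 -0.1 -1.4] w 0.0853
shift [-0.25 -0.06  7.25] turn 0.007
tilt [ 0.054  -0.0034 -0.9985]
```

View pics/w19.png

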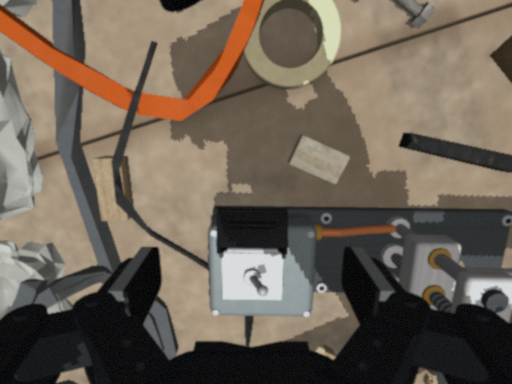

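>>> {"op": "arm_command", "data": {"commands": [[1, -0.2, 0, 3.5, 0], [1, -0.2, 0, 7, 0], [1, -0.2, 0, 7.2, 0], [0, -0.2, 0, 7.2, 0], [0, -0.2, 0, 7.2, 0]]}}

```text
clock: 24.77
tcp_pos: [0.531, 0.1389, 0.0801]
orientation: [0.989, -0.148, 0.027, -0.002]
ft_force: [0.1, 0.2, 0.3]
grip_width: 0.0635
```

>>> {"op": "arm_command", "data": {"commands": [[0, 0, 0, 0, 0], [0, 0, 0, 0, 0], [0, 0, 0, 0, 0], [0, 0, 0, 0, 0], [0, 0, 0, 0, 0]]}}

```text
clock: 25.18
tcp_pos: [0.5323, 0.1384, 0.0829]
orientation: [0.989, -0.148, 0.028, -0.002]
ft_force: [-2.6, -3.2, 6.9]
grip_width: 0.0458
```

```bash
python3 - <<'E'
from station import env
from h import *
K,V,c=wrist(env); cv2.imwrite("pics/w20.png",c[:,:,::-1])
E
python3 st.py 62 138 79;  python3 st.py 0 138 79
```

```text
clk 25.23 tcp [0.5323 0.1384 0.083 ] psi -17.08 q6 [ 0.18  0.33  1.95 -0.02  0.81  2.07] F [-2.8 -3.6  7.4] w 0.0456
shift [-0.17 -0.04  0.39] turn 0.007
tilt [ 0.0566 -0.0043 -0.9984]
clk 25.23 tcp [0.5323 0.1384 0.083 ] psi -17.08 q6 [ 0.18  0.33  1.95 -0.02  0.81  2.07] F [-2.8 -3.6  7.4] w 0.0456
shift [-6.36 -0.09  0.05] turn 0.007
tilt [ 0.0566 -0.0043 -0.9984]
```

View pics/w20.png

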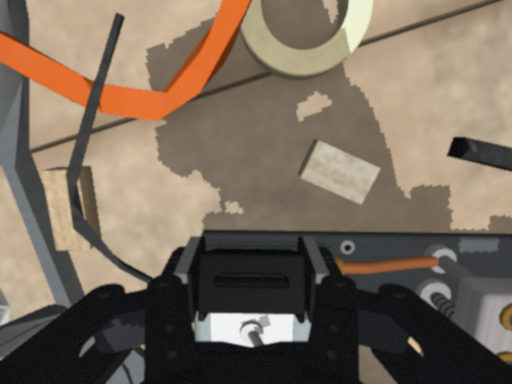

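>>> {"op": "arm_command", "data": {"commands": [[0, -1.3, 0, -1, 0], [0, -2.9, 0, -1.6, 0], [0, -4.5, 0, -1.6, 0], [0, -6.1, 0, -1.1, 0], [0, -7.4, 0, -0.2, 0]]}}

```text
clock: 25.65
tcp_pos: [0.4651, 0.1596, 0.0852]
orientation: [0.989, -0.147, 0.033, -0.002]
ft_force: [1.1, -6.5, 5.5]
grip_width: 0.0457
```

```bash
python3 - <<'E'
from station import env
from h import *
K,V,c=wrist(env); cv2.imwrite("pics/w21.png",c[:,:,::-1])
E
python3 st.py -18 138 71
```

```text
clk 25.7 tcp [0.4616 0.1605 0.0824] psi -17.02 q6 [ 0.26  0.23  2.09 -0.03  0.76  2.15] F [ 0.6 -0.9  4. ] w 0.0457
shift [-0.81 -0.05  1.09] turn 0.008
tilt [ 0.0616 -0.004  -0.9981]
```

View pics/w21.png

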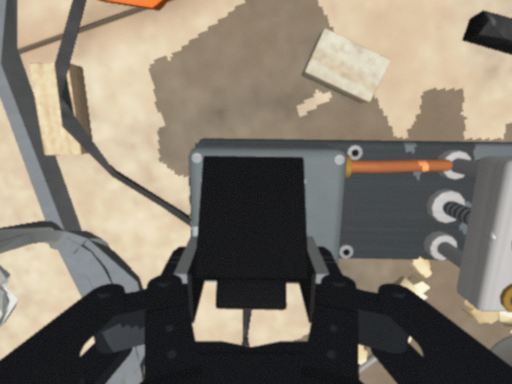

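>>> {"op": "arm_command", "data": {"commands": [[0, -0.5, 0, 0.6, 0], [0, -0.8, 0, 1.1, 0], [0, -0.8, 0, 1.1, 0], [1, -0.8, 0, 1.1, 0], [1, -0.8, 0, 1.1, 0]]}}

```text
clock: 26.12
tcp_pos: [0.4559, 0.1634, 0.0721]
orientation: [0.988, -0.148, 0.032, -0.003]
ft_force: [-0.4, 0.4, -0.3]
grip_width: 0.0683
```

>>> {"op": "arm_command", "data": {"commands": [[1, 0, 0, 0, 0], [1, 0, 0, 0, 0], [1, 0, 0, -3, 0], [1, 0, 0, -7, 0], [1, -3.5, 1, -10, 0]]}}

```text
clock: 26.53
tcp_pos: [0.4243, 0.1654, 0.1709]
orientation: [0.988, -0.149, 0.037, -0.006]
ft_force: [1.7, -0.3, 2.1]
grip_width: 0.0851
```

>>> {"op": "arm_command", "data": {"commands": [[1, -2, 2, 0, 0], [1, -2, 4, 0, 0], [1, -2, 4, 0, 0], [1, -2, 4, 0, 0], [1, -2, 4, 0, 0]]}}

```text
clock: 26.95
tcp_pos: [0.3943, 0.1335, 0.1688]
orientation: [0.988, -0.149, 0.038, -0.006]
ft_force: [1.0, 0.3, 0.0]
grip_width: 0.0854
```

```bash
python3 st.py -18 138 71; python3 - <<'E'
from station import env
from h import *
K,V,c=wrist(env);np.savez("w22.npz",K=K,V=V); cv2.imwrite("pics/w22.png",c[:,:,::-1])
c=cams(env)
cv2.imwrite("pics/si22.png",cv2.resize(c["side"][2][110:270,180:320,::-1],None,fx=3.7,fy=3.7,interpolation=cv2.INTER_CUBIC))
cv2.imwrite("pics/sc22.png",cv2.resize(c["scene"][2][150:330,190:380,::-1],None,fx=3.3,fy=3.3,interpolation=cv2.INTER_CUBIC))
E
```

```text
clk 26.95 tcp [0.3943 0.1335 0.1688] psi -17.2 q6 [ 0.23 -0.08  2.2  -0.02  0.94  2.12] F [1.  0.3 0. ] w 0.0854
shift [ 4.17 -4.4  10.22] turn 0.005
tilt [ 0.0761  0.0011 -0.9971]
```

View pics/w22.png

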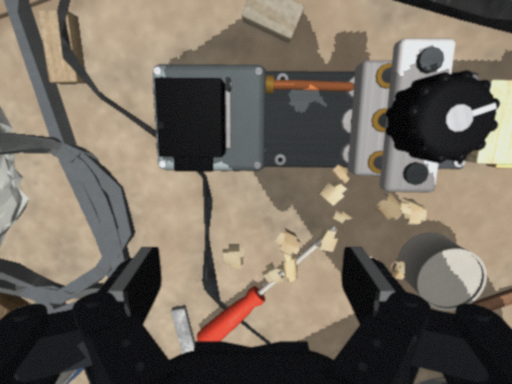

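View pics/si22.png

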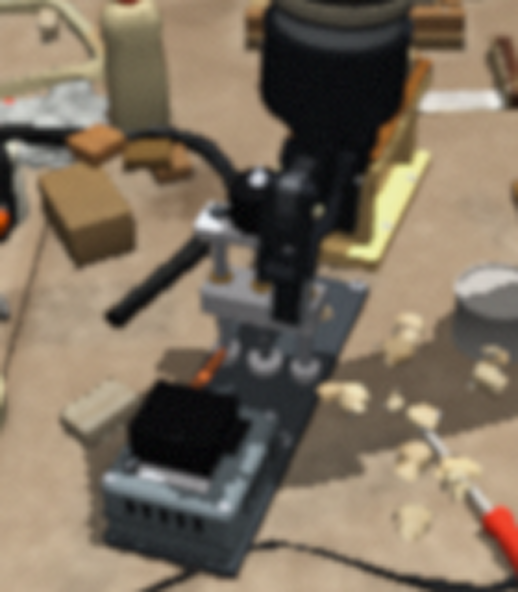

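View pics/sc22.png

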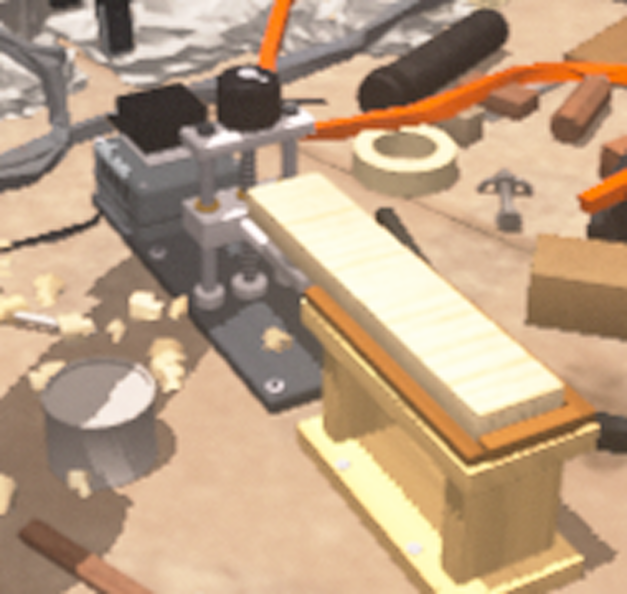

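```bash
python3 - <<'E'
from station import env
o=env.get_obs();print(o["ft_force"],o["qd"].round(3)); print(env.hand_in())
E
```

```text
[ 0.01156095 -0.57562334 -0.37647183] [ 0.002  0.     0.001 -0.002  0.004  0.001]
the job is handed in; nothing more can be done
None
```

I did the whole job in the order asked and handed it in at about 27 s, with the arm standing clear of everything.

- **Knob and pad:** I first turned the knob up 2.3 rad, but I couldn't see whether the pad touched the board. So I turned it back to its zero stop and raised it again from there. The knob now reads 250° (about 4.37 rad) by its index line, a lift of about 13.9 mm, which squeezes the pad by about 1.9 mm. In the last pictures the board is in the same place as at the start.
- **Guard and toggle:** I lifted the guard by its side walls until it fell open and pushed the toggle over with the shut fingers. The tip was then within a pixel of the calculated fully-on place. I then brought the guard back down. In the last pictures it is shut, in the same place as at the start.

**Checks that were weak or off:**
- The pad touching the board was never seen directly, because the board hides it. It rests on the knob angle counted from the stop. The arm under the pad also rose about 7 mm on the first turn, against 7.3 mm expected.
- The grip slipped a few degrees on the knob at the stop; I allowed for this using the index line.
- The tool drifted to about 4° of tilt over the job, which did no harm.
- I did not look at the toggle again after the guard was shut.

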